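# Hang the test mirror in the dust cabinet

### The arm

A 7-joint arm with a two-finger parallel gripper is mounted at the origin on the work surface. World frame = base frame: x ahead of the robot, y to its left, z up, the work surface at z = 0. Lengths are in mm, angles in rad, forces in N, time in s.
With the tool pointing down it reaches from about 425 to 875 mm from the base axis. Payload 8.4 kg.
Tool frame: the origin (TCP) lies midway between the tips of the shut fingers; the grasp point (between the pads) lies 19 mm behind it (arm.grasp_offset is the distance from the TCP to the grasp point, in mm); x points along the fingers, y is the direction in which the jaws open and shut, and the axes are right-handed (so a half turn about x gives the same grasp; the last joint's range is limited). The gripper opens to 87 mm and grips with 3 to 60 N. Pads are 19 mm wide; open, the fingers measure 117 mm over their backs; the gripper's body (75 mm by 190 mm) begins 51 mm behind the grasp point.
Start: joints at [1.179, 0.333, 0.04, 1.465, -0.013, 1.343, -0.059], TCP at [187.59, -622.313, 222.546] pointing down, gripper open.
Joint ranges: [-2.58, 2.58], [-0.38, 2.09], [-1.3, 1.39], [0.25, 2.4], [-1.5, 4.64], [0.08, 2.09], [-2.65, 2.65]. Speed limits (rad/s): [2.22, 2.22, 2.79, 2.79, 3.14, 3.14, 3.14].

### API

Orientations are given as a unit quaternion [x, y, z, w].
In Python, from cell import arm, read_camera, order, finder gives the robot as it stands.
- The arm moves only by the tool drive_tool, never from a script. Its argument "rows" is a list that holds one entry, the list of rows, each a list of 7 numbers: the gripper's target within -1 to 1 (shut at 1, half-way at 0, fully open at -1), then the shift along the tool's x, y, z in units of 30 mm (1.0 is 30 mm), then the turn, a rotation vector about the tool's x, y, z in units of 5 degrees (1.0 is 5 degrees). A call has 1 to 5 rows; each row shifts and turns the pose as measured when the row begins, along the tool's axes as they then stand; what a row does not reach is not made up. A row lasts 1/12 s, in which the tool goes at most 41.7 mm and 7.16 degrees, less where a joint would pass 70% of its speed; a pose out of reach is approached as far as the arm can. A call is refused whole if a number of a shift passes 1 or a number of a turn 1, either way. A call with a gripper value outside its range is refused whole. The fingers move at their own pace and stop on an object; "squeeze" is the grip in N (left out, the last holds). Time passes only in rows, so rows that do not move let the fingers close. It gives the time, the measured TCP pose, the force and the opening at its end, in the units of the state.
- arm.get_state(): the state, without advancing time (a new reading comes with each control period).
- read_camera(name): name is "scene" or "top" or "wrist"; returns a dict with "pixels" (480x640x3 uint8, red, green, blue), "fx", "fy", "cx", "cy" (pixels), "rvec" (rotation vector, rad) and "tvec" (3), from world to camera coordinates, as OpenCV has them; the wrist camera has in their place "hand_eye" (4x4, takes a point from camera to tool coordinates, whose origin is the TCP and whose axes are the tool frame's). Camera axes: x right, y down, z forward; pixel columns grow to the right and rows downward; lengths in mm; the calibration is good to about 2 mm. A picture is of the moment at which its call begins: read the wrist's pose just before it. There is no depth.
- order.job_done(): hands the job in, once; it reports no verdict.
Trained networks look in the newest picture that a camera, given by its name, has taken for a name from the list of things; names that differ only in an ending like _2 or _b are one class to them, and where a whole thing is asked for, a point or a joint stands for the part that bears it (a point fixed in the world has none). Each returns a list of dicts, best first, with "p" (0 to 1); they miss things now and then, are a little off and sometimes report something else, mostly with a low value. They report only what shows in the picture. A call takes as long as a camera call. They do not tell look-alikes from the thing itself.
- finder.search_frame(camera, target): "extent" ([centre column, centre row, width, height] in pixels, round what is visible of it).
The state is a dict: "time_s": time; "qpos": joint angles; "joint_velocities": joint speeds; "tau": joint torques, N m; "tcp_pos": TCP position; "eef_rot": TCP orientation; "wrist_force": force on the tool from outside, world axes, zero at the start; "wrist_torque": the same for the moment, N m; "opening": opening from 0.0 (shut) to 1.0 (fully open).
Only numpy, scipy, OpenCV 4.12 (cv2) and the standard library are available. Lean on these libraries where they do the work, as an engineer would, in place of code of your own. Each camera call takes 0.05 s, during which the arm holds its last target.

### The job

Draw the red-stemmed test mirror endways out from under the rack's wooden bar and let it stand free on the bench; then take it again by its red stem, let it down through the hatch of the blue dust cabinet and hang it by its crossbar on the brass hook inside. The hook has been clamped at a height that nobody noted, so feel for it gently; let the hook take the weight before you let go, never touch the cabinet, and leave the other things on the bench where they are.

Things in the scene. Friction and masses are not known exactly. Their poses are not given: they have to be found in the camera images.
- mirror: Upright test mirror, 0.24 to 0.4 kg, alike front/back and end for end. Origin: centre of underside; z up, y along its length, x through its thickness. Dark plate 180 long (y), 8 thick, z 0 to 40 mm. Two feet under it, each 40 (x) by 14 (y) by 8 high, at y = +-51. Window, crossbar and red stem above the plate's middle: see eye and stem. Stands by itself; centre of mass near z = 30
- eye (a point): Middle of the underside of the mirror's crossbar, 76 mm above the mirror's origin, axes as the mirror's: it rests on the hook. The crossbar is 10 (x) by 52 (y), 8 high. Below it a window open through x, 36 wide (y) and 36 high (z 40 to 76 of the mirror), between two 8 mm posts
- stem (a point): Point in the mirror's red stem, 150 mm above the mirror's origin, axes as the mirror's: a good place to hold it. The stem is 10 thick (x), 24 wide (y), z 84 to 168 of the mirror
- rack: Fixed wooden rack; the mirror starts in it, along the rack's y. Origin on the bench under the bar's middle. Bar 148 (x) by 36 (y), z 180 to 212, on posts 14 by 36 at x = +-67 (feet to x = +-96). Two rails 12 high along y, -54 to 46, leave 46 mm between them. Rear stop 50 high, y -106 to -118. Way out: +y, where the mirror's end pokes out to y = 80 to 97 and its plate can be pinched
- cabinet: Fixed low blue cabinet, 180 (x) by 300 (y) by 146 high, origin at the centre of its underside, axes along its sides. Its roof is 8 thick (z 138 to 146) with a hatch 100 (x) by 222 (y) in the middle, edged with a yellow line. Floor 8 thick; clear windows to -x and +x. Empty but for the hook
- hook: Fixed post in the cabinet, origin at its foot, 8 mm above the bench, at x = 50, y within 8 of the cabinet's origin, axes as the cabinet's. Post 14 across, 130 high, base 44 by 6. A round brass arm 7 thick (22 mm collar at the post) reaches to x = -50, where it turns up: the tip's top is 10.5 mm above the arm's top. Arm clamped firmly, height not told: its top is at z = 90 to 123 here
- camera: Loose camera body, black, 136 (y) by 50 by 95 high, origin under its centre. Leave alone
- lens_long: Loose black lens, upright, 68 across, 98 high, origin under its centre. Leave alone
- lens_short: Loose black lens, upright, 62 across, 52 high, origin under its centre. Leave alone
- spray: Loose spray can, 60 across, 165 high, origin under its centre. Leave alone
- jar: Loose small jar, 44 across, 50 high, origin under its centre. Leave alone
- brush: Loose brush, 160 long, lying along its x. Leave alone
- driver: Loose red screwdriver, 170 long, lying along its x. Leave alone
Things that resemble listed ones, but are neither listed nor needed, are in the scene too. There is more than one size of the rack; the one meant has the size given above.

How it is judged:
By the outcome, as a careful person would: the job done as asked, in the order asked, and still so for the second after the job is handed in, with the robot touching nothing.
It also fails if it takes over 64 s, if anything falls off the work surface, if the arm or the gripper's body presses on something with over 40 N, if the wrist force passes 120 N, or if a joint passes its speed limit or range.

## Working session

There is one attempt and no reset: what is moved stays moved. The work goes in short steps, Python scripts to look and compute and a tool call to move; the robot and the scene stay as the last step left them, time stands still between calls to the robot, and variables do not carry over. Pictures are saved under pics/ and viewed, and the job is handed in when it is done.

Besides the shell and the picture viewer there is one more tool, called after "Call:" as name(argument=value, ...) on one line, values as JSON. drive_tool: Moves the arm, as the interface text tells. Its arguments: {"type":"object","properties":{"rows":{"type":"array"},"squeeze":{"type":"number"}},"required":["rows"]}

```bash
ls; mkdir -p pics; cat > h.py <<'E'
import numpy as np, cv2
from scipy.spatial.transform import Rotation as R
from cell import arm, read_camera, order, finder
def P(c,st=None):
    """returns K, Rwc, t world->cam"""
    K=np.array([[c['fx'],0,c['cx']],[0,c['fy'],c['cy']],[0,0,1.]])
    if 'rvec' in c:
        return K,cv2.Rodrigues(np.array(c['rvec'],float))[0],np.array(c['tvec'],float).ravel()
    H=np.array(c['hand_eye']);T=np.eye(4);T[:3,:3]=R.from_quat(st['eef_rot']).as_matrix();T[:3,3]=st['tcp_pos']
    M=np.linalg.inv(T@H);return K,M[:3,:3],M[:3,3]
def proj(cal,p):
    K,r,t=cal;q=K@(r@np.array(p,float)+t);return q[:2]/q[2]
def onz(cal,uv,z):
    K,r,t=cal;d=r.T@np.linalg.inv(K)@np.array([uv[0],uv[1],1.]);o=-r.T@t
    return o+d*(z-o[2])/d[2]
def tri(obs):
    A=np.zeros((3,3));b=np.zeros(3);L=[]
    for cal,uv in obs:
        K,r,t=cal;d=r.T@np.linalg.inv(K)@np.array([uv[0],uv[1],1.]);d/=np.linalg.norm(d);o=-r.T@t
        M=np.eye(3)-np.outer(d,d);A+=M;b+=M@o;L.append((o,M))
    x=np.linalg.solve(A,b);return x,[np.linalg.norm(M@(x-o)) for o,M in L]
def shot(name,out):
    st=arm.get_state();c=read_camera(name);cv2.imwrite('pics/'+out,c['pixels'][:,:,::-1]);
    import pickle;pickle.dump((c,st),open('pics/'+out+'.pkl','wb'));return c,P(c,st)
def load(out):
    import pickle;c,st=pickle.load(open('pics/'+out+'.pkl','rb'));return c,P(c,st)
E
python3 - <<'E'
from h import *
for n in('scene','top','wrist'):
    c,cal=shot(n,n+'0.png')
    print(n,c['fx'],(-cal[1].T@cal[2]).round(0),cal[1][2].round(2))
    for t in('mirror','stem','rack','cabinet','hook'):
        try: print(t,[(np.round(d['extent']).tolist(),round(d['p'],2)) for d in finder.search_frame(n,t)][:4])
        except Exception as e: print(t,e)
print(arm.get_state(),arm.grasp_offset)
E
```

```text
pics
scene 435.02741413965634 [1079.  353.  857.] [-0.57 -0.39 -0.73]
mirror [([255.0, 237.0, 45.0, 63.0], 0.79)]
stem [([252.0, 235.0, 42.0, 59.0], 0.79)]
rack [([258.0, 158.0, 45.0, 53.0], 0.92), ([240.0, 223.0, 72.0, 109.0], 0.57)]
cabinet [([401.0, 338.0, 179.0, 165.0], 0.69)]
hook [([394.0, 322.0, 6.0, 15.0], 0.47)]
top 551.4751189017172 [ 254.  -43. 1302.] [ 0.2   0.02 -0.98]
mirror [([421.0, 230.0, 80.0, 21.0], 0.72)]
stem [([419.0, 231.0, 84.0, 22.0], 0.9)]
rack [([508.0, 339.0, 56.0, 61.0], 0.74), ([420.0, 227.0, 80.0, 21.0], 0.73), ([436.0, 225.0, 77.0, 99.0], 0.72)]
cabinet [([220.0, 207.0, 140.0, 95.0], 0.78)]
hook [([230.0, 192.0, 22.0, 28.0], 0.89), ([482.0, 170.0, 38.0, 41.0], 0.31)]
wrist 363.72803567270495 [ 256. -602.  385.] [-0.25 -0.08 -0.96]
mirror []
stem []
rack [([115.0, 65.0, 230.0, 130.0], 0.55)]
cabinet []
hook []
{'time_s': 0.9, 'qpos': array([ 1.17880554,  0.33321187,  0.03989502,  1.46543157, -0.01339486,
        1.34331145, -0.05851561]), 'joint_velocities': array([-0.00056188, -0.00061637,  0.00074065, -0.00097307, -0.00156327,
        0.00177376,  0.00153328]), 'tau': array([ 2.03172422e-04, -6.56118321e+01,  1.33325871e+00, -4.04058588e+01,
       -5.98022179e-02,  3.54809768e-02,  5.23026256e-05]), 'tcp_pos': array([ 187.58056836, -622.29511026,  222.52267512]), 'eef_rot': array([-0.69953951, -0.10316725,  0.69955086, -0.10309987]), 'wrist_force': array([ 0.0514266 , -0.46671403,  0.502186  ]), 'wrist_torque': array([-0.01709826,  0.02020047,  0.00701334]), 'opening': 1.0005955792329346} 18.700000000000003
```

View pics/scene0.png

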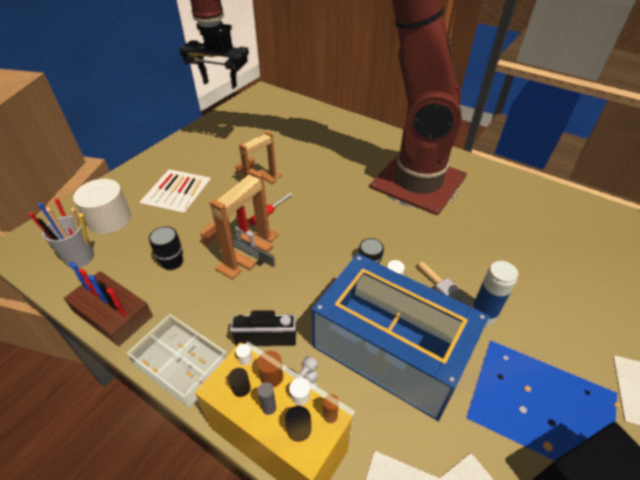

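View pics/top0.png

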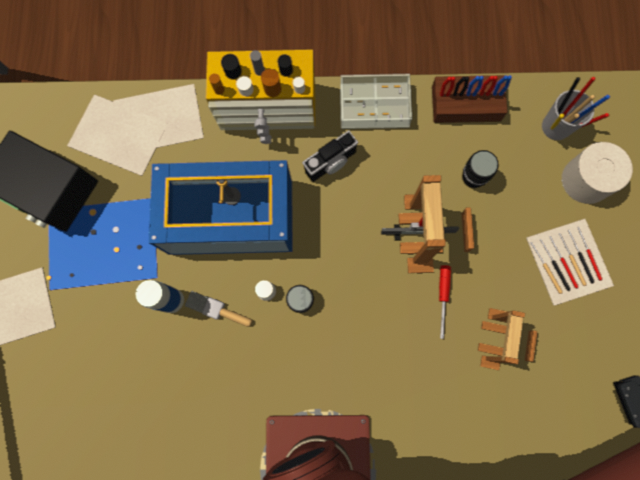

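View pics/wrist0.png

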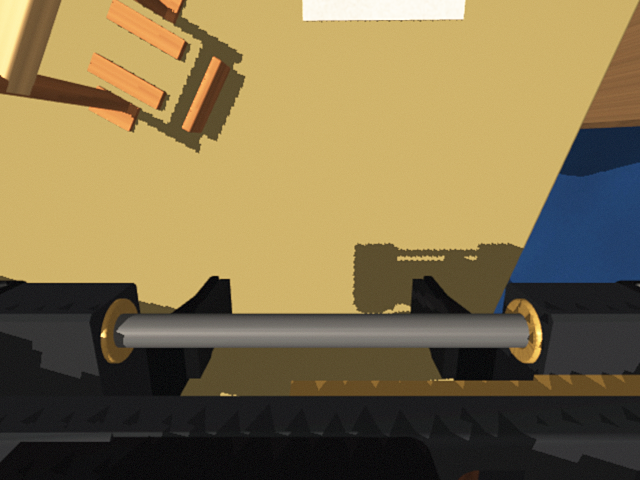

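The mirror could be confused with other things in the views:
- The big rack, top px (432,225), holds the dark plate whose end pokes out at (384,231). It also shows at scene px (245,225).
- The small rack, top (508,339), scene (258,158), is empty and the wrong size.
- The red screwdriver is at top (445,290).

I choose the big rack with the plate in it, and will check it in close crops.

```bash
python3 - <<'E'
import cv2
t=cv2.imread('pics/top0.png');s=cv2.imread('pics/scene0.png')
cv2.imwrite('pics/a.png',cv2.resize(t[165:285,370:490],None,fx=5,fy=5,interpolation=2))
cv2.imwrite('pics/b.png',cv2.resize(s[165:285,190:310],None,fx=5,fy=5,interpolation=2))
cv2.imwrite('pics/c.png',cv2.resize(t[150:260,145:300],None,fx=5,fy=5,interpolation=2))
cv2.imwrite('pics/d.png',cv2.resize(s[250:410,305:495],None,fx=4,fy=3.7,interpolation=2))
E
```

```text
(no output)
```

View pics/a.png

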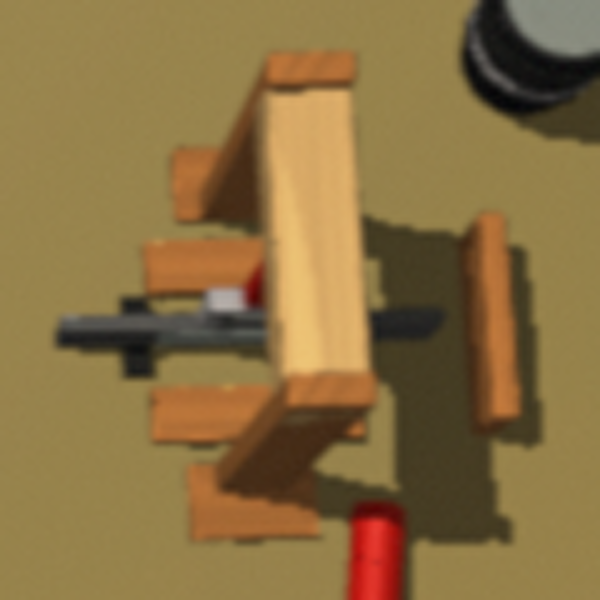

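View pics/b.png

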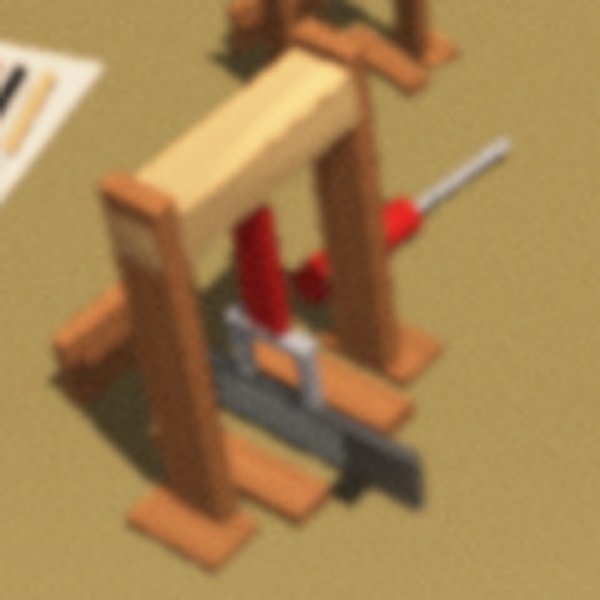

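View pics/c.png

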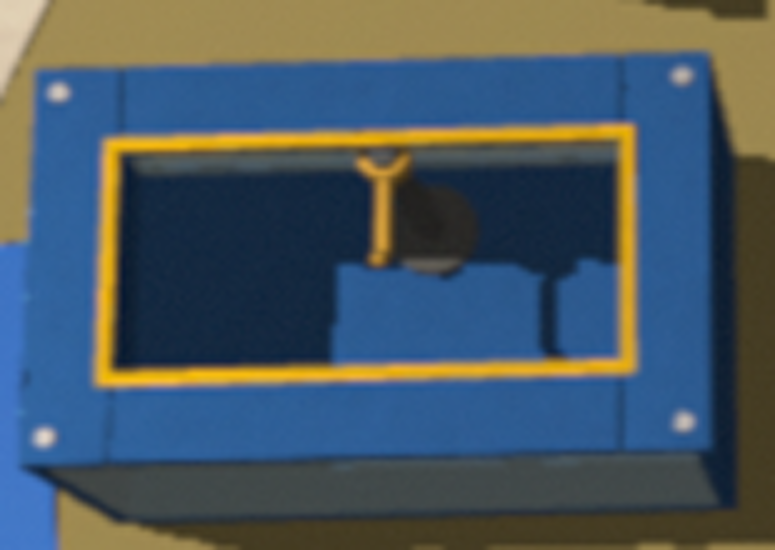

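View pics/d.png

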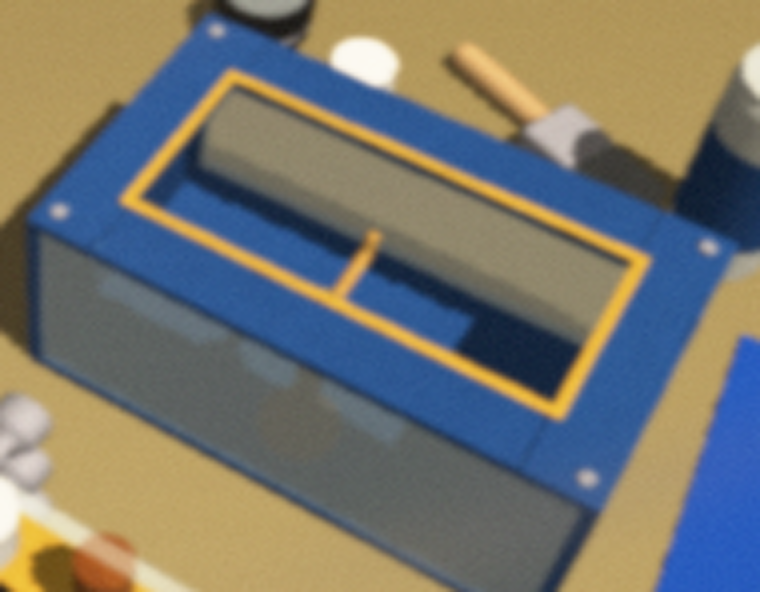

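```bash
cat > m.py <<'E'
from h import *
ct=load('top0.png')[1];cs=load('scene0.png')[1]
T=lambda u,v:(370+u/5,165+v/5)
S=lambda u,v:(190+u/5,165+v/5)
TC=lambda u,v:(145+u/5,150+v/5)
SC=lambda u,v:(305+u/4,250+v/3.7)
E
python3 - <<'E'
from m import *
print('rack bar top corners z212')
for q in [(268,52),(355,50),(378,378),(288,405)]: print(onz(ct,T(*q),212).round(0))
for q in [(105,180),(175,212),(365,78),(300,50)]: print('s',onz(cs,S(*q),212).round(0))
print('tri far-front corner',tri([(ct,T(268,52)),(cs,S(175,212))]),'near-front',tri([(ct,T(288,378)),(cs,S(355,85))]))
print('mirror end top mid',tri([(ct,T(57,330)),(cs,S(420,458))]),onz(ct,T(57,330),40))
print('foot',onz(ct,T(137,338),8))
print('crossbar?',tri([(ct,T(226,300)),(cs,S(300,340))]))
print('rail ends', [onz(ct,T(*q),12).round(0) for q in [(145,243),(148,292),(152,390),(155,440)]])
print('rear stop',[onz(ct,T(*q),50).round(0) for q in [(478,215),(503,212),(520,415),(492,425)]])
print('cab roof')
for q in [(37,70),(710,52),(710,450),(22,466)]: print(onz(ct,TC(*q),146).round(0))
for q in [(30,218),(600,510),(738,240),(208,12)]: print('s',onz(cs,SC(*q),146).round(0))
print('hatch')
for q in [(103,139),(635,126),(635,372),(95,385)]: print(onz(ct,TC(*q),146).round(0))
for q in [(123,200),(560,416),(650,260),(233,72)]: print('s',onz(cs,SC(*q),146).round(0))
print('tip',tri([(ct,TC(378,260)),(cs,SC(374,235))]))
st=arm.get_state();print(R.from_quat(st['eef_rot']).as_matrix().round(3));print(np.array(read_camera('wrist')['hand_eye']).round(2))
E
```

```text
rack bar top corners z212
[ 607. -228.  212.]
[ 607. -264.  212.]
[ 470. -266.  212.]
[ 459. -229.  212.]
s [ 595. -270.  212.]
s [ 593. -229.  212.]
s [ 471. -220.  212.]
s [ 472. -259.  212.]
tri far-front corner (array([ 601.68872371, -223.48846383,  221.71892818]), [np.float64(3.338277826750326), np.float64(3.3382778267504976)]) near-front (array([ 470.71934622, -229.53160688,  203.7129172 ]), [np.float64(1.8618808777891755), np.float64(1.861880877789227)])
mirror end top mid (array([ 530.26279838, -154.20980848,   36.74214259]), [np.float64(1.4364267016221128), np.float64(1.4364267016221204)]) [ 528.76719674 -152.69355018   40.        ]
foot [ 531.25354575 -193.57135086    8.        ]
crossbar? (array([ 532.48337965, -226.10801184,   82.84688911]), [np.float64(0.5790553040478426), np.float64(0.5790553040477816)])
rail ends [array([ 577., -199.,   12.]), array([ 553., -199.,   12.]), array([ 505., -199.,   12.]), array([ 481., -200.,   12.])]
rear stop [array([ 578., -349.,   50.]), array([ 580., -361.,   50.]), array([ 483., -363.,   50.]), array([ 479., -350.,   50.])]
cab roof
[665. 358. 146.]
[668.  59. 146.]
[489.  59. 146.]
[486. 355. 146.]
s [671.  62. 146.]
s [668. 358. 146.]
s [487. 356. 146.]
s [492.  58. 146.]
hatch
[633. 327. 146.]
[635.  92. 146.]
[524.  91. 146.]
[522. 325. 146.]
s [635.  93. 146.]
s [632. 325. 146.]
s [523. 325. 146.]
s [525.  93. 146.]
tip (array([578.14854672, 205.66682897, 136.93586666]), [np.float64(0.2618481138343264), np.float64(0.2618481138341827)])
[[-0.     0.289 -0.957]
 [ 0.    -0.957 -0.289]
 [-1.    -0.     0.   ]]
[[-0.0000e+00 -2.7000e-01  9.6000e-01 -1.6233e+02]
 [ 1.0000e+00  0.0000e+00  0.0000e+00  1.4000e-01]
 [-0.0000e+00  9.6000e-01  2.7000e-01 -7.1820e+01]
 [ 0.0000e+00  0.0000e+00  0.0000e+00  1.0000e+00]]
```

The crops confirm the choice. The red stem stands under the big rack's bar (scene px (242,218)) and the plate end pokes out on the +y side at top px (381,231). The hook post is on the cabinet's +x side, and its arm tip is near mid-hatch at top px (221,202).

```bash
cat >> h.py <<'E'
def plan(pos,yaw=None,tilt=None,n=None,grip=-1,step=30.):
    """yaw: direction of tool y in world xy; tool x down. prints rows"""
    st=arm.get_state();p=np.array(st['tcp_pos']);q=R.from_quat(st['eef_rot'])
    if yaw is None: tq=q
    else:
        ty=np.array([np.cos(yaw),np.sin(yaw),0]);tx=np.array([0,0,-1.]);tq=R.from_matrix(np.c_[tx,ty,np.cross(tx,ty)])
    rv=(q.inv()*tq).as_rotvec();d=np.array(pos)-p
    k=max(1,int(np.ceil(np.linalg.norm(d)/step-.01)),int(np.ceil(np.degrees(np.abs(rv)).max()/5-.01)))
    if n: k=max(k,n)
    print('t',round(st['time_s'],2),'from',p.round(1),'d',d.round(1),'rv deg',np.degrees(rv).round(2),'rows',k)
    out=[]
    for i in range(k):
        qi=q*R.from_rotvec(rv*i/k);s=qi.inv().apply(d/k)/30;w=np.degrees(rv/k)/5
        out.append([grip]+[round(float(v),2)+0. for v in s]+[round(float(v),2)+0. for v in w])
    for i in range(0,k,5): print(str(out[i:i+5]).replace(' ',''))
E
python3 - <<'E'
from m import *
print('cam',[onz(ct,q,95).round(0) for q in [(330,157),(352,140),(310,165),(318,177)]])
print('jar',onz(ct,(300,298),50).round(0),'white',onz(ct,(265,289),50).round(0),'lens',onz(ct,(480,168),98).round(0))
a=onz(ct,T(57,331),40);b=onz(ct,T(440,318),40);print(a,b,np.degrees(np.arctan2(a[0]-b[0],a[1]-b[1])))
for t in('lens_long','jar','camera','lens_short','spray'):
    print(t,[(np.round(d['extent']).tolist(),round(d['p'],2)) for d in finder.search_frame('top',t)][:3])
plan([400,-400,270],0.0)
E
```

```text
cam [array([693., -35.,  95.]), array([733., -87.,  95.]), array([674.,  11.,  95.]), array([645.,  -7.,  95.])]
jar [374.  37.  50.] white [395. 117.  50.] lens [ 659. -376.   98.]
[ 528.28889751 -152.67889682   40.        ] [ 531.81241119 -331.13733863   40.        ] -1.131110601346055
lens_long [([480.0, 171.0, 38.0, 38.0], 0.78)]
jar [([266.0, 292.0, 21.0, 19.0], 0.76)]
camera [([332.0, 159.0, 55.0, 53.0], 0.85)]
lens_short [([301.0, 299.0, 27.0, 30.0], 0.55)]
spray [([161.0, 295.0, 52.0, 35.0], 0.89)]
t 1.2 from [ 187.6 -622.3  222.5] d [212.4 222.3  47.5] rv deg [-73.22  -0.     0.  ] rows 15
[[-1,-0.11,-0.34,-0.59,-0.98,0.0,0.0],[-1,-0.11,-0.28,-0.62,-0.98,0.0,0.0],[-1,-0.11,-0.23,-0.64,-0.98,0.0,0.0],[-1,-0.11,-0.18,-0.66,-0.98,0.0,0.0],[-1,-0.11,-0.12,-0.67,-0.98,0.0,0.0]]
[[-1,-0.11,-0.06,-0.68,-0.98,0.0,0.0],[-1,-0.11,0.0,-0.68,-0.98,0.0,0.0],[-1,-0.11,0.06,-0.68,-0.98,0.0,0.0],[-1,-0.11,0.11,-0.67,-0.98,0.0,0.0],[-1,-0.11,0.17,-0.66,-0.98,0.0,0.0]]
[[-1,-0.11,0.23,-0.64,-0.98,0.0,0.0],[-1,-0.11,0.28,-0.62,-0.98,0.0,0.0],[-1,-0.11,0.33,-0.6,-0.98,0.0,0.0],[-1,-0.11,0.38,-0.57,-0.98,0.0,0.0],[-1,-0.11,0.43,-0.53,-0.98,0.0,0.0]]
```

Call:
drive_tool(rows=[[[-1,-0.3,-0.34,-0.59,-1,0,0],[-1,-0.3,-0.28,-0.62,-1,0,0],[-1,-0.2,-0.23,-0.64,-1,0,0],[-1,-0.2,-0.18,-0.66,-1,0,0],[-1,-0.2,-0.12,-0.67,-1,0,0]]])

```text
time_s: 1.62
tcp_pos: [254.1, -547.9, 257.2]
eef_rot: [-0.659, -0.255, 0.661, -0.253]
wrist_force: [-0.3, 0.4, -0.0]
opening: 0.996
```

Call:
drive_tool(rows=[[[-1,-0.1,-0.06,-0.7,-1,0,0],[-1,-0.1,0,-0.7,-1,0,0],[-1,-0.1,0.06,-0.7,-1,0,0],[-1,-0.1,0.11,-0.7,-1,0,0],[-1,-0.1,0.17,-0.7,-1,0,0]]])

```text
time_s: 2.03
tcp_pos: [327.9, -465.6, 274.3]
eef_rot: [-0.584, -0.398, 0.586, -0.397]
wrist_force: [0.2, -0.8, 0.5]
opening: 0.999
```

Call:
drive_tool(rows=[[[-1,0,0.23,-0.7,-1,0,0],[-1,0,0.28,-0.7,-1,0,0],[-1,0,0.33,-0.7,-1,0,0],[-1,0,0.38,-0.7,-1,0,0],[-1,0,0.43,-0.7,-1,0,0]]])

```text
time_s: 2.45
tcp_pos: [399.4, -367.8, 275.5]
eef_rot: [0.478, 0.519, -0.481, 0.52]
wrist_force: [-0.5, -0.8, 0.3]
opening: 0.999
```

```bash
python3 - <<'E'
from h import *
plan([480,-150,290],0.0,grip=-0.5)
plan([528,-120,230],0.0,grip=-0.5)
E
```

```text
t 2.45 from [ 399.4 -367.8  275.5] d [ 80.6 217.8  14.5] rv deg [4.59 0.19 0.12] rows 8
[[-0.5,-0.06,0.41,-0.88,0.11,0.0,0.0],[-0.5,-0.06,0.4,-0.88,0.11,0.0,0.0],[-0.5,-0.06,0.39,-0.89,0.11,0.0,0.0],[-0.5,-0.06,0.38,-0.89,0.11,0.0,0.0],[-0.5,-0.06,0.37,-0.89,0.11,0.0,0.0]]
[[-0.5,-0.06,0.36,-0.9,0.11,0.0,0.0],[-0.5,-0.06,0.35,-0.9,0.11,0.0,0.0],[-0.5,-0.06,0.34,-0.9,0.11,0.0,0.0]]
t 2.45 from [ 399.4 -367.8  275.5] d [128.6 247.8 -45.5] rv deg [4.59 0.19 0.12] rows 10
[[-0.5,0.15,0.49,-0.79,0.09,0.0,0.0],[-0.5,0.15,0.49,-0.79,0.09,0.0,0.0],[-0.5,0.15,0.48,-0.8,0.09,0.0,0.0],[-0.5,0.15,0.47,-0.8,0.09,0.0,0.0],[-0.5,0.15,0.47,-0.8,0.09,0.0,0.0]]
[[-0.5,0.15,0.46,-0.81,0.09,0.0,0.0],[-0.5,0.15,0.45,-0.81,0.09,0.0,0.0],[-0.5,0.15,0.45,-0.82,0.09,0.0,0.0],[-0.5,0.15,0.44,-0.82,0.09,0.0,0.0],[-0.5,0.15,0.44,-0.82,0.09,0.0,0.0]]
```

Call:
drive_tool(rows=[[[-0.5,-0.1,0.5,-0.85,0.12,0,0],[-0.5,-0.1,0.5,-0.85,0.12,0,0],[-0.5,0,0.5,-0.85,0.12,0,0],[-0.5,0,0.5,-0.85,0.1,0,0],[-0.5,0,0.5,-0.85,0.1,0,0]]])

```text
time_s: 2.87
tcp_pos: [468.1, -230.7, 281.8]
eef_rot: [0.49, 0.507, -0.493, 0.509]
wrist_force: [0.1, 0.1, 0.4]
opening: 0.771
```

Call:
drive_tool(rows=[[[-0.5,0.1,0.5,-0.85,0.1,0,0],[-0.5,0.2,0.4,-0.85,0,0,0],[-0.5,0.3,0.3,-0.5,0,0,0],[-0.5,0.4,0.1,0,0,0,0],[-0.5,0,0,0,0,0,0]]])

```text
time_s: 3.28
tcp_pos: [509.8, -152.8, 252.2]
eef_rot: [0.491, 0.506, -0.492, 0.511]
wrist_force: [-1.3, -1.4, -0.8]
opening: 0.749
```

```bash
python3 - <<'E'
from h import *
st=arm.get_state();print(st['tcp_pos'],R.from_quat(st['eef_rot']).as_matrix().round(3))
shot('wrist','w1.png')
E
```

```text
[ 509.79854701 -152.75782803  252.18216148] [[ 0.004  0.999  0.034]
 [-0.005  0.034 -0.999]
 [-1.     0.004  0.006]]
```

View pics/w1.png

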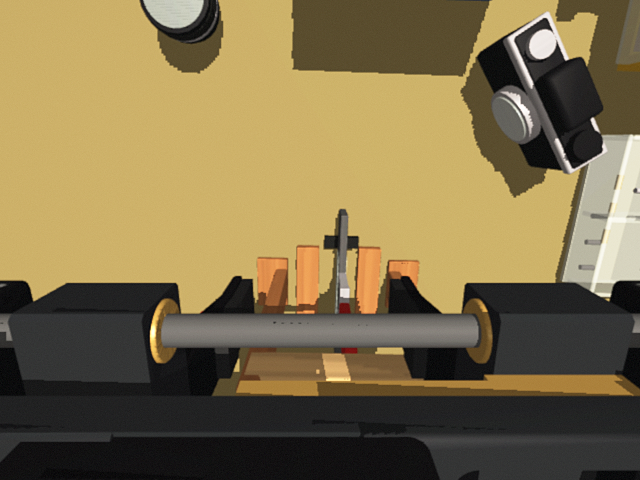

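The wrist view shows the plate end at (343,210), the foot at (341,242), the rails either side and the red stem near (347,340).

```bash
python3 - <<'E'
from m import *
c,cw=load('w1.png')
print(onz(cw,(343,210),40),onz(cw,(341,242),8),'stem',onz(cw,(348,352),84))
print('tri end',tri([(cw,(343,210)),(ct,T(57,331)),(cs,S(420,456))]))
print('rails',[onz(cw,q,12).round(0) for q in [(297,247),(319,247),(358,248),(380,248)]])
print('far plate proj',proj(cw,[528.5,-153,40]),proj(cw,[532,-333,40]))
im=cv2.imread('pics/w1.png');cv2.imwrite('pics/w1c.png',cv2.resize(im[195:365,240:430],None,fx=4,fy=3.5,interpolation=2))
plan([529,-152,130],0.018,grip=-0.5)
E
```

```text
[ 533.07779042 -150.43217645   40.        ] [ 534.98403099 -194.22367186    8.        ] stem [ 542.51141397 -290.43769698   84.        ]
tri end (array([ 531.18630859, -152.68121201,   38.97873322]), [np.float64(2.8340641099679043), np.float64(2.617217446862262), np.float64(2.1124448836506646)])
rails [array([ 484., -201.,   12.]), array([ 510., -200.,   12.]), array([ 555., -200.,   12.]), array([ 580., -199.,   12.])]
far plate proj [338.50408616 212.27764537] [334.30453454 362.41967838]
t 3.33 from [ 509.9 -152.9  253.3] d [  19.1    0.9 -123.3] rv deg [ 0.89  0.32 -0.27] rows 5
[[-0.5,0.82,0.12,-0.01,0.04,0.01,-0.01],[-0.5,0.82,0.12,-0.01,0.04,0.01,-0.01],[-0.5,0.82,0.13,-0.01,0.04,0.01,-0.01],[-0.5,0.82,0.13,0.0,0.04,0.01,-0.01],[-0.5,0.82,0.13,0.0,0.04,0.01,-0.01]]
```

View pics/w1c.png

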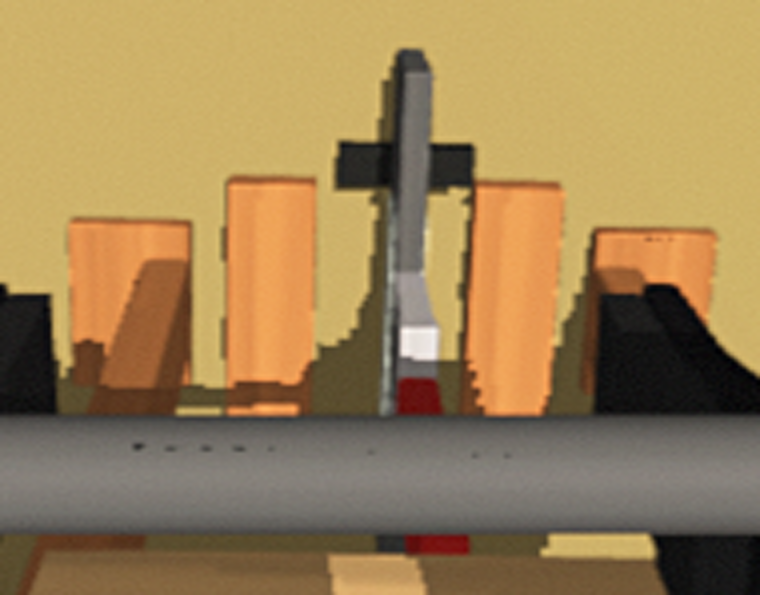

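Call:
drive_tool(rows=[[[-0.5,0.9,0.2,0.15,0.1,0,0],[-0.5,0.9,0.2,0.15,0.1,0,0],[-0.5,0.9,0.15,0.15,0.05,0,0],[-0.5,0.9,0.1,0.1,0,0,0],[-0.5,0.6,0,0,0,0,0]]])

```text
time_s: 3.75
tcp_pos: [533.2, -179.8, 131.1]
eef_rot: [0.5, 0.493, -0.499, 0.508]
wrist_force: [-0.6, -0.9, 0.8]
opening: 0.755
```

```bash
python3 - <<'E'
from m import *
c,cw=shot('wrist','w2.png')
plan([532,-170,9],0.018,grip=-0.5,step=20)
im=c['pixels'][:,:,::-1];cv2.imwrite('pics/w2c.png',im)
print(proj(cw,[531.5,-152.5,40]))
E
```

```text
t 3.8 from [ 531.3 -179.7  127.9] d [   0.7    9.7 -118.9] rv deg [-0.96  0.69 -0.65] rows 6
[[-0.5,0.66,0.0,-0.06,-0.03,0.02,-0.02],[-0.5,0.66,0.0,-0.06,-0.03,0.02,-0.02],[-0.5,0.66,0.0,-0.06,-0.03,0.02,-0.02],[-0.5,0.66,0.0,-0.06,-0.03,0.02,-0.02],[-0.5,0.66,0.0,-0.06,-0.03,0.02,-0.02]]
[[-0.5,0.66,0.0,-0.05,-0.03,0.02,-0.02]]
[317.45812158 205.47583014]
```

View pics/w2.png

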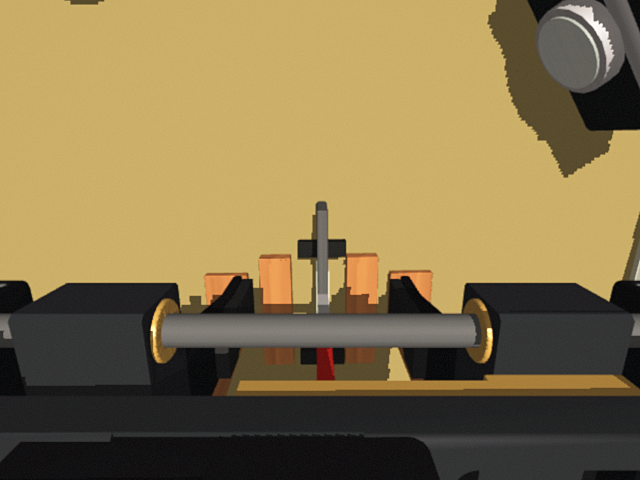

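The plate end at (321,205) sits midway between the fingers, within about 1 mm. Descending.

Call:
drive_tool(rows=[[[-0.5,0.75,0.02,-0.12,-0.05,0.03,-0.03],[-0.5,0.75,0.02,-0.1,-0.05,0.03,-0.03],[-0.5,0.75,0.02,-0.1,-0.05,0.03,-0.03],[-0.5,0.6,0,-0.05,-0.03,0.02,-0.02],[-0.5,0.4,0,0,0,0,0]]])

```text
time_s: 4.22
tcp_pos: [534.2, -178.7, 32.7]
eef_rot: [0.498, 0.498, -0.499, 0.505]
wrist_force: [-0.2, -0.8, 0.6]
opening: 0.747
```

```bash
python3 - <<'E'
from h import *
plan([532,-170,9],0.018,grip=-0.5,step=20)
E
```

```text
t 4.22 from [ 534.2 -178.7   32.7] d [ -2.2   8.7 -23.7] rv deg [-0.65  0.43 -0.31] rows 2
[[-0.5,0.39,-0.04,-0.15,-0.06,0.04,-0.03],[-0.5,0.39,-0.04,-0.15,-0.06,0.04,-0.03]]
```

Call:
drive_tool(rows=[[[-0.5,0.2,-0.05,-0.25,-0.06,0.04,-0.03],[-0.5,0.3,-0.03,-0.2,-0.06,0.04,-0.03],[-0.5,0.2,0,0,0,0,0],[-0.5,0,0,0,0,0,0]]])

```text
time_s: 4.55
tcp_pos: [531.0, -167.2, 10.9]
eef_rot: [0.496, 0.503, -0.497, 0.504]
wrist_force: [-0.6, 0.0, 0.4]
opening: 0.748
```

```bash
python3 - <<'E'
from h import *
plan([532,-170,9],0.018,grip=-0.5,step=20)
E
```

```text
t 4.55 from [ 531.  -167.2   10.9] d [ 1.  -2.8 -1.9] rv deg [-0.23  0.06  0.06] rows 1
[[-0.5,0.06,0.03,0.09,-0.05,0.01,0.01]]
```

Call:
drive_tool(rows=[[[0.6,0.05,0.03,0.05,0,0,0],[0.6,0,0,0,0,0,0],[1,0,0,0,0,0,0],[1,0,0,0,0,0,0],[1,0,0,0,0,0,0]]], squeeze=20)

```text
time_s: 4.97
tcp_pos: [533.9, -169.7, 12.0]
eef_rot: [0.496, 0.502, -0.497, 0.505]
wrist_force: [-0.2, -0.2, -0.6]
opening: 0.458
```

Call:
drive_tool(rows=[[[1,0,0,0,0,0,0],[1,0,0,0,0,0,0],[1,0,0,0,0,0,0]]])

```text
time_s: 5.22
tcp_pos: [534.4, -169.9, 12.7]
eef_rot: [0.497, 0.502, -0.496, 0.505]
wrist_force: [-0.9, -0.6, 0.2]
opening: 0.229
```

```bash
python3 - <<'E'
from h import *
st=arm.get_state();print(R.from_quat(st['eef_rot']).as_matrix().round(3),st['wrist_force'],st['opening'])
plan([529.5,-30,10],grip=1,step=12)
E
```

```text
[[ 0.004  1.     0.014]
 [-0.004  0.014 -1.   ]
 [-1.     0.004  0.004]] [-0.91361233 -0.58894778  0.20766213] 0.22873588526117983
t 5.22 from [ 534.4 -169.9   12.7] d [ -4.9 139.9  -2.7] rv deg [0. 0. 0.] rows 12
[[1,0.01,-0.01,-0.39,0.0,0.0,0.0],[1,0.01,-0.01,-0.39,0.0,0.0,0.0],[1,0.01,-0.01,-0.39,0.0,0.0,0.0],[1,0.01,-0.01,-0.39,0.0,0.0,0.0],[1,0.01,-0.01,-0.39,0.0,0.0,0.0]]
[[1,0.01,-0.01,-0.39,0.0,0.0,0.0],[1,0.01,-0.01,-0.39,0.0,0.0,0.0],[1,0.01,-0.01,-0.39,0.0,0.0,0.0],[1,0.01,-0.01,-0.39,0.0,0.0,0.0],[1,0.01,-0.01,-0.39,0.0,0.0,0.0]]
[[1,0.01,-0.01,-0.39,0.0,0.0,0.0],[1,0.01,-0.01,-0.39,0.0,0.0,0.0]]
```

Call:
drive_tool(rows=[[[1,0.03,-0.04,0,0,0,0],[1,0.02,-0.02,0,0,0,0],[1,0,0,0,0,0,0],[1,0,0,0,0,0,0],[1,0,0,0,0,0,0]]])

```text
time_s: 5.63
tcp_pos: [533.3, -170.0, 11.6]
eef_rot: [0.497, 0.501, -0.496, 0.506]
wrist_force: [0.9, 0.4, 0.5]
opening: 0.089
```

```bash
python3 - <<'E'
from h import *
st=arm.get_state();print(st['wrist_force'],st['wrist_torque'],st['opening'],st['tcp_pos'],R.from_quat(st['eef_rot']).as_matrix().round(3))
E
```

```text
[0.91313362 0.40834169 0.485622  ] [-0.01713806 -0.1389789   0.08254343] 0.08881927555285501 [ 533.29756922 -170.00132939   11.62595271] [[ 0.006  1.     0.014]
 [-0.004  0.014 -1.   ]
 [-1.     0.006  0.004]]
```

Call:
drive_tool(rows=[[[1,0,0,-0.2,0,0,0],[1,0,0,-0.35,0,0,0],[1,0,0,-0.35,0,0,0]]])

```text
time_s: 5.88
tcp_pos: [532.6, -145.4, 11.6]
eef_rot: [0.497, 0.499, -0.498, 0.505]
wrist_force: [0.4, -2.9, 2.0]
opening: 0.093
```

```bash
python3 - <<'E'
from h import *
st=arm.get_state();print(st['wrist_force'],st['wrist_torque'],st['opening'],st['tcp_pos'],R.from_quat(st['eef_rot']).as_matrix().round(3))
E
```

```text
[ 0.39378392 -2.90814988  1.96417771] [-0.51258309 -0.04956965  0.05355758] 0.09327938616041717 [ 532.56256041 -145.3714235    11.58581199] [[ 0.006  1.     0.009]
 [-0.007  0.009 -1.   ]
 [-1.     0.006  0.007]]
```

Moving smoothly, with 3 N of friction. Continuing.

Call:
drive_tool(rows=[[[1,0,0,-0.4,0.03,0,0],[1,0,0,-0.4,0.03,0,0],[1,0,0,-0.4,0.03,0,0],[1,0,0,-0.4,0.02,0,0],[1,0,0,-0.4,0,0,0]]])

```text
time_s: 6.3
tcp_pos: [531.5, -79.5, 11.6]
eef_rot: [0.5, 0.496, -0.501, 0.503]
wrist_force: [0.4, -3.5, 2.3]
opening: 0.092
```

```bash
python3 - <<'E'
from h import *
st=arm.get_state();print(st['wrist_force'],st['wrist_torque'],st['opening'],st['tcp_pos'],R.from_quat(st['eef_rot']).as_matrix().round(3))
E
```

```text
[ 0.4073511  -3.53467082  2.27793187] [-0.41777923  0.01819275  0.08193885] 0.09228106987330212 [531.45472193 -79.48679851  11.58361944] [[ 0.006  1.    -0.001]
 [-0.008 -0.001 -1.   ]
 [-1.     0.006  0.008]]
```

Call:
drive_tool(rows=[[[1,0,0,-0.4,-0.05,0,0],[1,0,0,-0.4,-0.05,0,0],[1,0,0,-0.35,-0.05,0,0],[1,0,0,-0.2,-0.03,0,0],[1,0,0,0,0,0,0]]])

```text
time_s: 6.72
tcp_pos: [530.3, -29.9, 11.6]
eef_rot: [0.494, 0.502, -0.495, 0.509]
wrist_force: [0.5, -2.9, 2.3]
opening: 0.092
```

```bash
python3 - <<'E'
from h import *
st=arm.get_state();print(st['wrist_force'],st['opening'],st['tcp_pos'],R.from_quat(st['eef_rot']).as_matrix().round(3))
shot('scene','s2.png');shot('top','t2.png')
s=cv2.imread('pics/s2.png');cv2.imwrite('pics/s2c.png',cv2.resize(s[130:370,180:440],None,fx=3,fy=2.5))
E
```

```text
[ 0.52278345 -2.94937297  2.30264987] 0.09246048224658998 [530.31254672 -29.90176612  11.57256308] [[ 0.005  1.     0.022]
 [-0.007  0.022 -1.   ]
 [-1.     0.005  0.008]]
```

View pics/s2c.png

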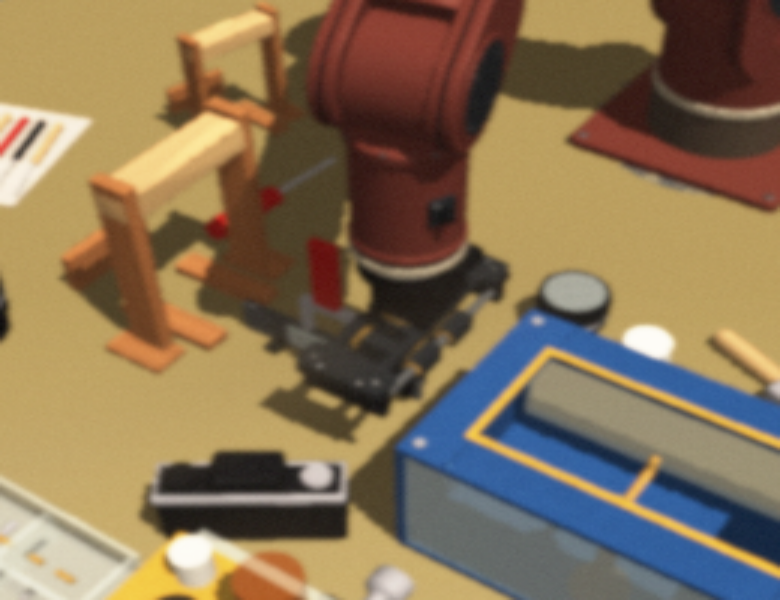

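View pics/t2.png

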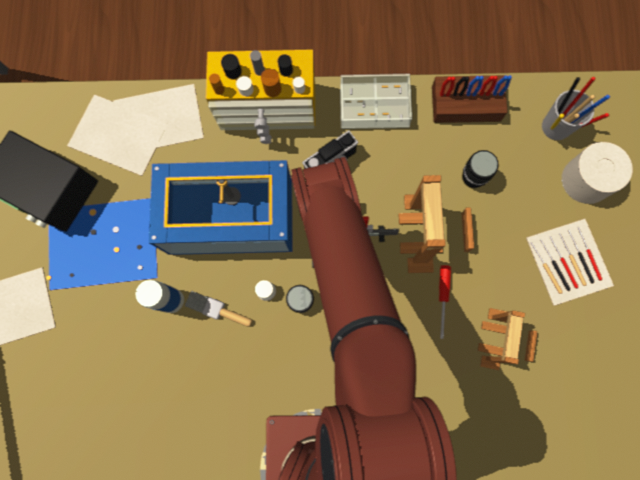

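The mirror is out: the stem is clear of the bar and the rear end (top px ~(398,232)) is outside the rails. Releasing.

Call:
drive_tool(rows=[[[0.6,0,0,0,0,0,0],[0.3,0,0,0,0,0,0],[0,0,0,0,0,0,0],[-0.2,0,0,0,0,0,0],[-0.3,0,0,0,0,0,0]]])

```text
time_s: 7.23
tcp_pos: [529.6, -32.5, 10.6]
eef_rot: [0.495, 0.502, -0.496, 0.507]
wrist_force: [-0.4, -0.1, 0.4]
opening: 0.385
```

Call:
drive_tool(rows=[[[-0.4,-0.3,0,0,0,0,0],[-0.4,-0.7,0,0,0,0,0],[-0.4,-0.9,0,0,0,0,0],[-0.4,-0.9,0,0,0,0,0],[-0.4,-0.9,0,0,0,0,0]]])

```text
time_s: 7.65
tcp_pos: [524.4, -32.4, 121.4]
eef_rot: [0.492, 0.505, -0.499, 0.503]
wrist_force: [0.9, -0.8, -0.5]
opening: 0.683
```

Call:
drive_tool(rows=[[[-0.4,-1,0,0,0,0,0],[-0.4,-1,0,0,0,0,0],[-0.4,-0.9,0,0,0,0,0],[-0.4,-0.8,0,0,0,0,0],[-0.4,-0.3,0,0,0,0,0]]])

```text
time_s: 8.07
tcp_pos: [525.2, -31.5, 254.8]
eef_rot: [0.494, 0.504, -0.497, 0.505]
wrist_force: [-0.6, -0.4, 0.1]
opening: 0.701
```

```bash
python3 - <<'E'
from h import *
st=arm.get_state();print(st['tcp_pos'],R.from_quat(st['eef_rot']).as_matrix().round(3))
shot('wrist','w3.png');shot('scene','s3.png')
s=cv2.imread('pics/s3.png');cv2.imwrite('pics/s3c.png',cv2.resize(s[160:300,220:370],None,fx=4,fy=4))
E
```

```text
[525.1816148  -31.47016033 254.82295754] [[-0.002  1.     0.018]
 [-0.005  0.018 -1.   ]
 [-1.    -0.002  0.005]]
```

View pics/w3.png

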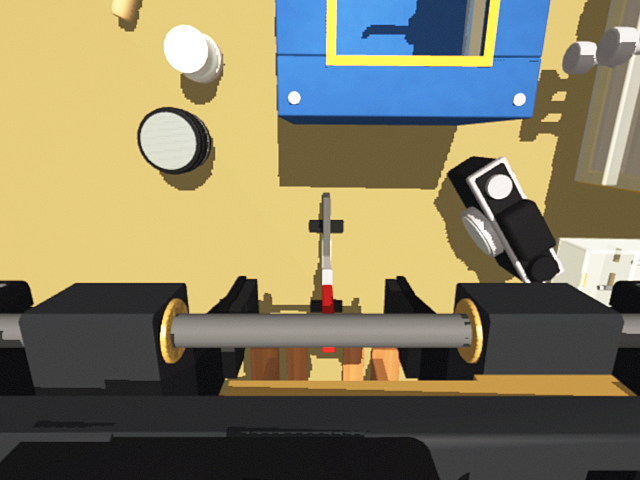

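View pics/s3c.png

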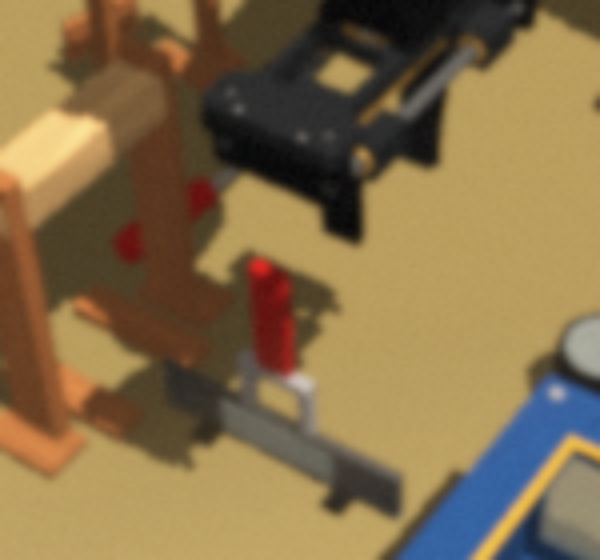

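The mirror stands free: the wrist view shows its front end at (326,195), feet at (326,226) and (326,303), and the red stem down to (329,350). The scene crop shows the stem top at px (284,227).

```bash
python3 - <<'E'
from m import *
cw=load('w3.png')[1]
S3=lambda u,v:(220+u/4,160+v/4)
print('end',onz(cw,(326,195),40),'foot',onz(cw,(326.5,227),8),onz(cw,(326.5,305),8))
print('crossbar front', onz(cw,(327.5,270),84))
e,r=tri([(cw,(326,195)),(cs,S3(402,482))]);print(e,r)
print('stem top scene', onz(cs,S3(271,272),168), 'stem proj pred', proj(cs,[529,-103,168]), S3(271,272))
print('rear end scene',onz(cs,S3(165,365),40))
plan([529,-102.5,290],0.02,grip=-0.4)
c=load('w3.png')[0]['pixels'];cv2.imwrite('pics/w3c.png',cv2.resize(c[180:370,270:390,::-1],None,fx=3,fy=3))
E
```

```text
end [529.13149111 -14.44602928  40.        ] foot [531.00074937 -56.26427764   8.        ] [ 533.17297357 -154.68717107    8.        ]
crossbar front [531.50515464 -80.97858916  84.        ]
[529.08009231 -14.6449265   37.18752161] [np.float64(0.23718308142303307), np.float64(0.2371830814230069)]
stem top scene [ 532.22610229 -102.67315142  168.        ] stem proj pred [288.49024744 227.12595778] (287.75, 228.0)
rear end scene [ 536.86113016 -191.90791813   40.        ]
t 8.17 from [525.1 -31.5 253.1] d [  3.9 -71.   36.9] rv deg [-0.13  0.29  0.17] rows 3
[[-0.4,-0.41,0.03,0.79,-0.01,0.02,0.01],[-0.4,-0.41,0.03,0.79,-0.01,0.02,0.01],[-0.4,-0.41,0.03,0.79,-0.01,0.02,0.01]]
```

View pics/w3c.png

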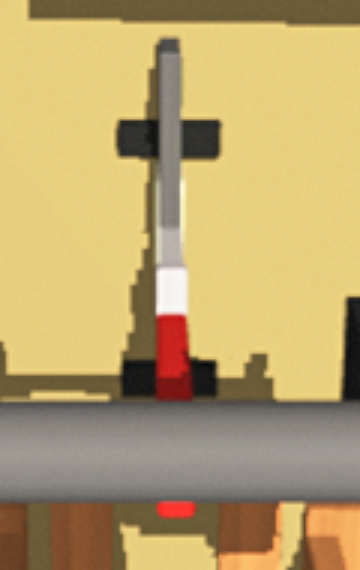

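Call:
drive_tool(rows=[[[-0.4,0,0.1,0.8,0,0,0],[-0.4,0.1,0.07,0.8,0,0,0],[-0.4,0.3,0.05,0.7,0,0,0],[-0.4,0.6,0,0.1,0,0,0],[-0.4,0.3,0,0,0,0,0]]])

```text
time_s: 8.58
tcp_pos: [531.8, -105.0, 210.5]
eef_rot: [0.492, 0.505, -0.497, 0.505]
wrist_force: [-0.6, -0.0, -1.4]
opening: 0.7
```

```bash
python3 - <<'E'
from m import *
c,cw=shot('wrist','w4.png')
plan([531.5,-104,133],0.02,grip=-0.4,step=20)
print(proj(cw,[529,-14.5,40]),proj(cw,[531.5,-92,168]))
E
```

```text
t 8.63 from [ 531.1 -105.   209.2] d [  0.4   1.  -76.2] rv deg [0.07 0.26 0.39] rows 4
[[-0.4,0.64,0.01,-0.01,0.0,0.01,0.02],[-0.4,0.64,0.01,-0.01,0.0,0.01,0.02],[-0.4,0.64,0.01,-0.01,0.0,0.01,0.02],[-0.4,0.64,0.0,-0.01,0.0,0.01,0.02]]
[321.52318924 118.04210351] [322.40770339 245.46987313]
```

View pics/w4.png

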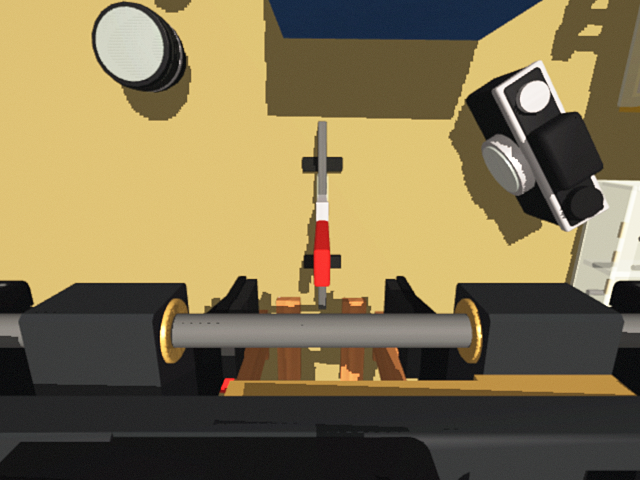

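The stem top spans (322,248) to (322,286), matching the prediction (322,245). Descending to the grip.

Call:
drive_tool(rows=[[[-0.4,0.6,0,0,0,0,0],[-0.4,0.7,0,0,0,0,0],[-0.4,0.65,0,0,0,0,0],[-0.2,0.4,0,0,0,0,0],[0,0.1,0,0,0,0,0]]])

```text
time_s: 9.05
tcp_pos: [528.9, -101.3, 131.3]
eef_rot: [0.491, 0.508, -0.497, 0.504]
wrist_force: [-0.9, -0.3, 0.2]
opening: 0.62
```

```bash
python3 - <<'E'
from m import *
plan([531.5,-104.5,133],0.02,grip=0.6,step=20)
E
```

```text
t 9.05 from [ 528.9 -101.3  131.3] d [ 2.6 -3.2  1.7] rv deg [0.28 0.12 0.59] rows 1
[[0.6,-0.06,0.08,0.11,0.06,0.02,0.12]]
```

Call:
drive_tool(rows=[[[0.5,0,0.06,0.08,0.05,0.02,0.1],[0.7,0,0.02,0.03,0,0,0],[1,0,0,0,0,0,0],[1,0,0,0,0,0,0],[1,0,0,0,0,0,0]]], squeeze=25)

```text
time_s: 9.47
tcp_pos: [532.0, -102.9, 132.9]
eef_rot: [0.494, 0.506, -0.494, 0.505]
wrist_force: [0.3, -0.2, -0.0]
opening: 0.253
```

```bash
python3 - <<'E'
from m import *
plan([531.5,-104.5,133],0.02,grip=1,step=20)
E
```

```text
t 9.47 from [ 532.  -102.9  132.9] d [-0.5 -1.6  0.1] rv deg [ 0.14 -0.03  0.03] rows 1
[[1,0.0,-0.02,0.05,0.03,-0.01,0.01]]
```

Call:
drive_tool(rows=[[[1,0,0,0.03,0,0,0],[1,0,0,0.02,0,0,0],[1,0,0,0,0,0,0],[1,0,0,0,0,0,0],[1,0,0,0,0,0,0]]])

```text
time_s: 9.88
tcp_pos: [532.4, -104.6, 134.0]
eef_rot: [0.495, 0.505, -0.494, 0.506]
wrist_force: [-0.7, 0.4, 0.2]
opening: 0.113
```

```bash
python3 - <<'E'
from m import *
st=arm.get_state();print(st['wrist_force'],st['wrist_torque'],st['opening'])
plan([532,-104,300],0.015,grip=1)
E
```

```text
[-0.71117985  0.3747327   0.18895857] [ 0.0984707  -0.1657381   0.00119568] 0.11283037455233517
t 9.88 from [ 532.4 -104.6  134. ] d [ -0.4   0.6 166. ] rv deg [ 0.42  0.   -0.05] rows 6
[[1,-0.92,0.0,0.0,0.01,0.0,0.0],[1,-0.92,0.0,0.0,0.01,0.0,0.0],[1,-0.92,0.0,0.0,0.01,0.0,0.0],[1,-0.92,0.0,0.0,0.01,0.0,0.0],[1,-0.92,0.0,0.0,0.01,0.0,0.0]]
[[1,-0.92,0.0,0.0,0.01,0.0,0.0]]
```

Call:
drive_tool(rows=[[[1,-0.3,0,0,0,0,0],[1,-0.5,0,0,0,0,0],[1,-0.8,0,0,0,0,0],[1,-0.8,0,0,0,0,0],[1,-0.8,0,0,0,0,0]]])

```text
time_s: 10.3
tcp_pos: [527.7, -103.9, 228.4]
eef_rot: [0.492, 0.51, -0.496, 0.502]
wrist_force: [0.3, 0.7, -2.1]
opening: 0.11
```

Call:
drive_tool(rows=[[[1,-0.8,0,0,0,0,0],[1,-0.8,0,0,0,0,0],[1,-0.8,0,0,0,0,0],[1,-0.4,0,0,0,0,0],[1,0,0,0,0,0,0]]])

```text
time_s: 10.72
tcp_pos: [528.8, -103.6, 324.0]
eef_rot: [0.493, 0.508, -0.495, 0.504]
wrist_force: [-0.7, 0.7, -3.5]
opening: 0.111
```

```bash
python3 - <<'E'
from m import *
st=arm.get_state();print(st['wrist_force'],st['wrist_torque'],st['opening'])
shot('wrist','w5.png');shot('scene','s5.png')
s=cv2.imread('pics/s5.png');cv2.imwrite('pics/s5c.png',cv2.resize(s[90:290,200:400],None,fx=3,fy=3))
plan([532,-20,330],0.012,grip=1)
E
```

```text
[-0.69406655  0.69356147 -3.51905248] [ 0.01108354 -0.09337297  0.02344342] 0.1109370202352294
t 10.82 from [ 528.1 -103.6  321.2] d [ 3.9 83.6  8.8] rv deg [ 0.69 -0.17  0.54] rows 3
[[1,-0.1,0.06,-0.93,0.05,-0.01,0.04],[1,-0.1,0.06,-0.93,0.05,-0.01,0.04],[1,-0.1,0.06,-0.93,0.05,-0.01,0.04]]
```

View pics/w5.png

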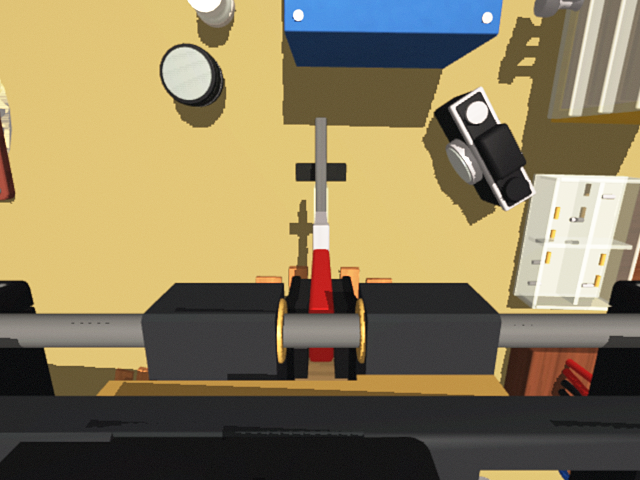

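View pics/s5c.png

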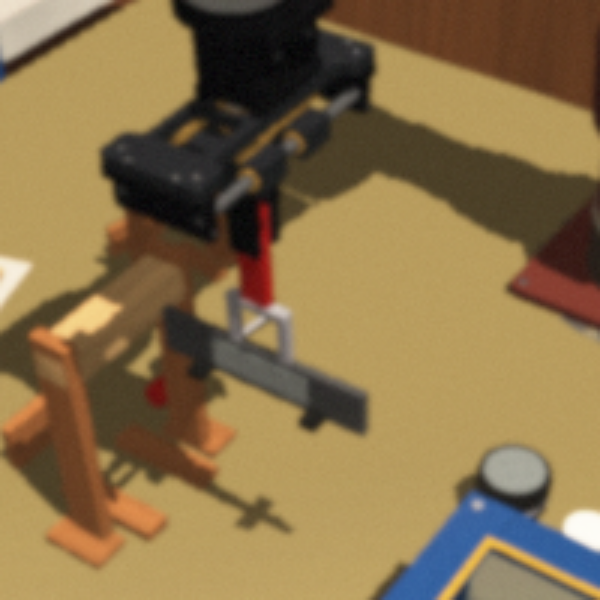

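The mirror hangs straight in the grip: end at (321,119) in the wrist view, and about 3.3 N of weight. Next I go toward the cabinet at a safe height and measure the hook from two wrist positions.

Call:
drive_tool(rows=[[[1,-0.2,0.2,-0.9,0.05,0,0.05],[1,-0.1,0.2,-0.9,0.05,0,0.05],[1,-0.1,0.2,-0.9,0.03,0,0.02],[1,0,0.2,-0.6,0,0,0],[1,0,0.1,0,0,0,0]]])

```text
time_s: 11.23
tcp_pos: [550.5, -3.2, 325.7]
eef_rot: [0.497, 0.505, -0.5, 0.498]
wrist_force: [-0.8, -0.4, -4.1]
opening: 0.116
```

```bash
python3 - <<'E'
from m import *
shot('wrist','w6.png')
st=arm.get_state();print(st['tcp_pos'],R.from_quat(st['eef_rot']).as_matrix().round(3))
c,cal=load('w5.png');H=np.array(c['hand_eye']);K=cal[0]
def tl(uv,X):
    d=H[:3,:3]@np.linalg.inv(K)@np.array([uv[0],uv[1],1]);o=H[:3,3];return (o+d*(X-o[0])/d[0]).round(1)
print('end',tl((321,119),94),'foot',tl((321,172),126),'crossbar front top',tl((321,226),50))
E
```

```text
[550.721591    -4.94598669 325.3329426 ] [[-0.011  1.     0.005]
 [ 0.003  0.005 -1.   ]
 [-1.    -0.011 -0.003]]
end [ 94.   -0.6 -86.4] foot [126.   -0.5 -48.8] crossbar front top [ 50.   -0.6 -23.2]
```

View pics/w6.png

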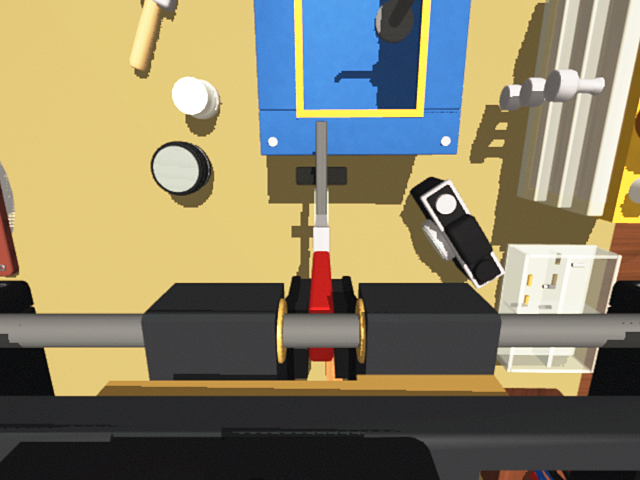

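The hook's base shows at (395,20) but the arm is still out of frame. Moving further.

Call:
drive_tool(rows=[[[1,-0.1,0.05,-0.9,0,0,-0.05],[1,-0.1,0.05,-0.9,0,0,-0.05],[1,0,0.05,-0.3,0,0,-0.03],[1,0,0,0,0,0,0]]])

```text
time_s: 11.62
tcp_pos: [553.6, 54.5, 325.7]
eef_rot: [-0.492, -0.508, 0.508, -0.492]
wrist_force: [-0.2, 0.8, -3.1]
opening: 0.111
```

```bash
python3 - <<'E'
from m import *
shot('wrist','w7.png')
E
```

Call:
drive_tool(rows=[[[1,0,0,-0.7,0,0,0],[1,0,0,-0.7,0,0,0],[1,0,0,-0.2,0,0,0],[1,0,0,0,0,0,0]]])

```text
time_s: 12.0
tcp_pos: [554.0, 93.3, 322.6]
eef_rot: [-0.493, -0.505, 0.513, -0.49]
wrist_force: [-0.5, -1.0, -3.6]
opening: 0.109
```

```bash
python3 - <<'E'
from m import *
shot('wrist','w8.png')
st=arm.get_state();print(st['tcp_pos'],R.from_quat(st['eef_rot']).as_matrix().round(3))
E
```

```text
[553.9901794   92.49348207 322.55506552] [[-0.035  0.999 -0.012]
 [-0.005 -0.012 -1.   ]
 [-0.999 -0.035  0.005]]
```

View pics/w7.png

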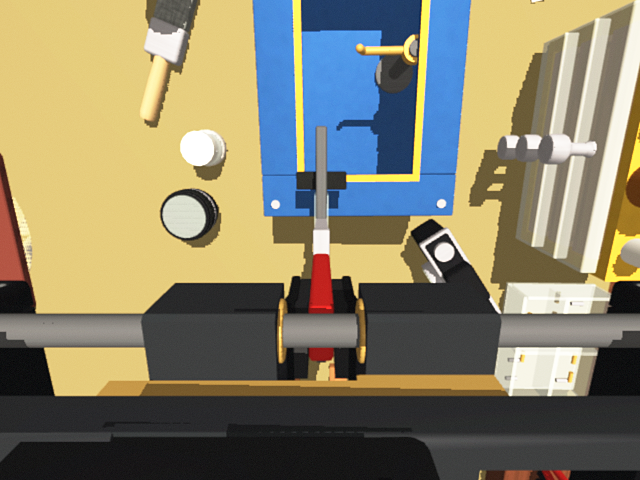

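View pics/w8.png

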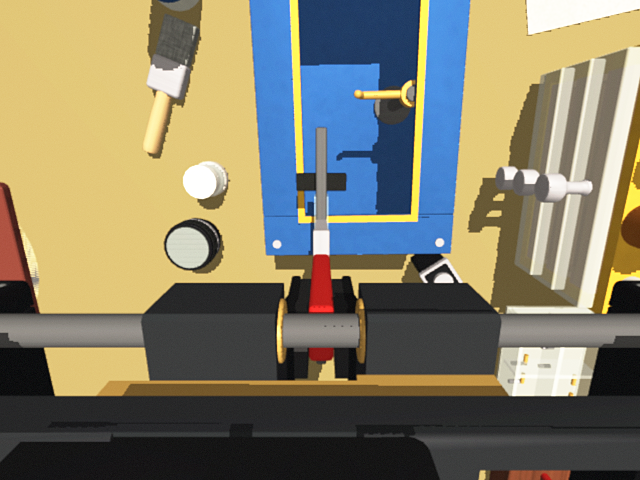

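Both wrist views show the hook arm: tip at (360,48), then (358,95), and the collar at (411,48), then (409,95). The window above the plate is free.

```bash
python3 - <<'E'
from m import *
c7,w7=load('w7.png');c8,w8=load('w8.png')
a=cv2.resize(c7['pixels'][20:80,290:430,::-1],None,fx=5,fy=5,interpolation=2);b=cv2.resize(c8['pixels'][65:125,290:430,::-1],None,fx=5,fy=5,interpolation=2)
cv2.imwrite('pics/hk.png',np.vstack([a,b]))
print(tri([(w7,(360,48)),(w8,(358,95))]))
print(tri([(w7,(360,48)),(w8,(358,95)),(ct,TC(378,260)),(cs,SC(374,235))]))
for z in (115,125,135):print(z,onz(w7,(360,48),z).round(1),onz(w8,(358,95),z).round(1),onz(ct,TC(378,258),z).round(1),onz(cs,SC(374,235),z).round(1))
# hatch via wrist at z146, outer yellow corners near
print('hatch w8',[onz(w8,q,146).round(1) for q in [(296,221),(421,219),(418,0)]])
print('hatch w7',[onz(w7,q,146).round(1) for q in [(420,182),(422,100),(297,100)]])
E
```

```text
(array([580.59454946, 202.7729112 , 146.12511214]), [np.float64(0.053552786905380435), np.float64(0.05355278690516091)])
(array([579.8181426 , 204.95224322, 137.7081915 ]), [np.float64(1.4258349208839611), np.float64(1.778433526172518), np.float64(2.103914111766324), np.float64(1.1034317422554438)])
115 [582.7 209.7 115. ] [582.5 206.1 115. ] [585.1 210.6 115. ] [563.  200.9 115. ]
125 [582.1 207.5 125. ] [581.8 205.  125. ] [582.3 208.5 125. ] [570. 203. 125.]
135 [581.4 205.2 135. ] [581.2 204.  135. ] [579.5 206.3 135. ] [576.9 205.  135. ]
hatch w8 [array([523.4,  91.3, 146. ]), array([641.5,  92.9, 146. ]), array([627.8, 273.8, 146. ])]
hatch w7 [array([639.3,  90.1, 146. ]), array([635.9, 161.3, 146. ]), array([526.3, 161.6, 146. ])]
```

View pics/hk.png

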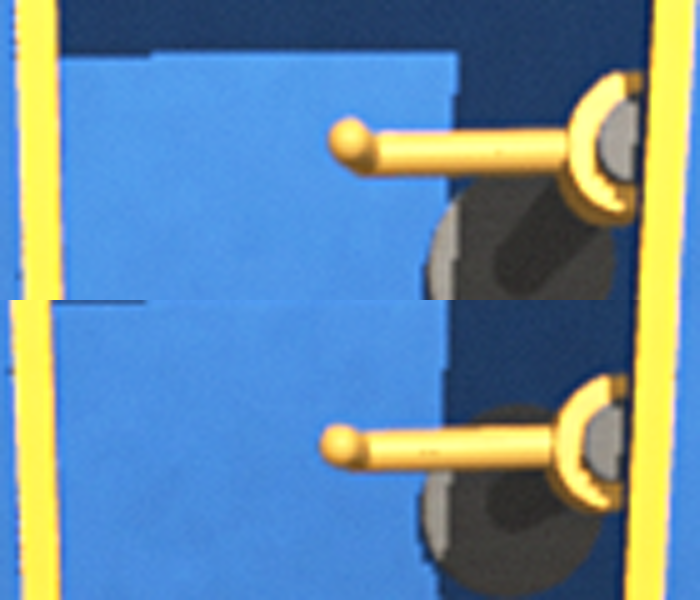

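```bash
python3 - <<'E'
from m import *
plan([556.5,208,325],0.01,grip=1,step=20)
E
```

```text
t 12.05 from [554.   92.5 322.6] d [  2.5 115.5   2.4] rv deg [-1.25  0.26  2.02] rows 6
[[1,-0.02,0.01,-0.64,-0.04,0.01,0.07],[1,-0.02,0.01,-0.64,-0.04,0.01,0.07],[1,-0.02,0.01,-0.64,-0.04,0.01,0.07],[1,-0.02,0.01,-0.64,-0.04,0.01,0.07],[1,-0.01,0.02,-0.64,-0.04,0.01,0.07]]
[[1,-0.01,0.02,-0.64,-0.04,0.01,0.07]]
```

Call:
drive_tool(rows=[[[1,-0.05,0,-0.6,-0.05,0.01,0.08],[1,-0.05,0,-0.7,-0.05,0.01,0.08],[1,-0.03,0,-0.7,-0.05,0.01,0.08],[1,-0.03,0,-0.7,-0.05,0.01,0.08],[1,-0.03,0,-0.6,-0.05,0.01,0.08]]])

```text
time_s: 12.47
tcp_pos: [558.7, 176.7, 325.9]
eef_rot: [-0.5, -0.495, 0.505, -0.499]
wrist_force: [0.3, -0.1, -3.0]
opening: 0.114
```

```bash
python3 - <<'E'
from m import *
plan([556.5,208,322],0.01,grip=1,step=20)
E
```

```text
t 12.47 from [558.7 176.7 325.9] d [-2.2 31.3 -3.9] rv deg [-1.17  0.48  0.04] rows 2
[[1,0.06,-0.04,-0.52,-0.12,0.05,0.0],[1,0.06,-0.04,-0.52,-0.12,0.05,0.0]]
```

Call:
drive_tool(rows=[[[1,0,-0.06,-0.4,-0.12,0.05,0],[1,0,-0.04,-0.4,-0.12,0.04,0],[1,0,0,-0.1,0,0,0],[1,0,0,0,0,0,0]]])

```text
time_s: 12.8
tcp_pos: [556.2, 203.0, 325.2]
eef_rot: [0.497, 0.503, -0.498, 0.503]
wrist_force: [0.4, 0.2, -4.1]
opening: 0.117
```

```bash
python3 - <<'E'
from m import *
st=arm.get_state();print(R.from_quat(st['eef_rot']).as_matrix().round(3))
shot('wrist','w9.png');shot('top','t9.png')
plan([556.5,208,300],0.01,grip=1,step=20)
t=cv2.imread('pics/t9.png');cv2.imwrite('pics/t9c.png',cv2.resize(t[120:270,130:310],None,fx=4,fy=4))
E
```

```text
[[-0.001  1.     0.011]
 [-0.001  0.011 -1.   ]
 [-1.    -0.001  0.001]]
t 12.9 from [556.4 202.2 325.2] d [  0.1   5.8 -25.2] rv deg [0.01 0.09 0.06] rows 2
[[1,0.42,0.0,-0.1,0.0,0.01,0.01],[1,0.42,0.0,-0.1,0.0,0.01,0.01]]
```

View pics/w9.png

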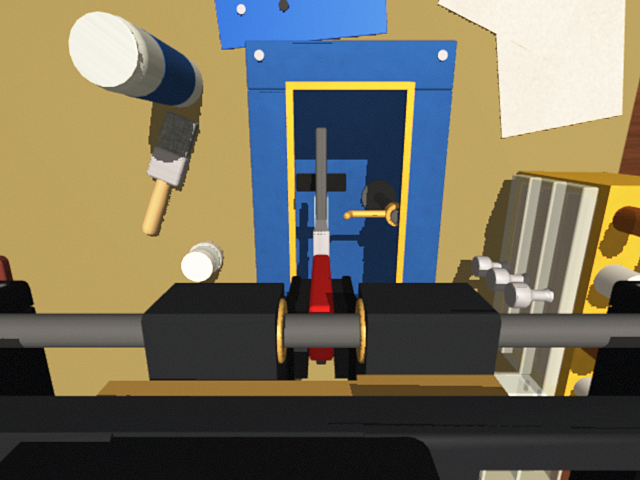

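View pics/t9c.png

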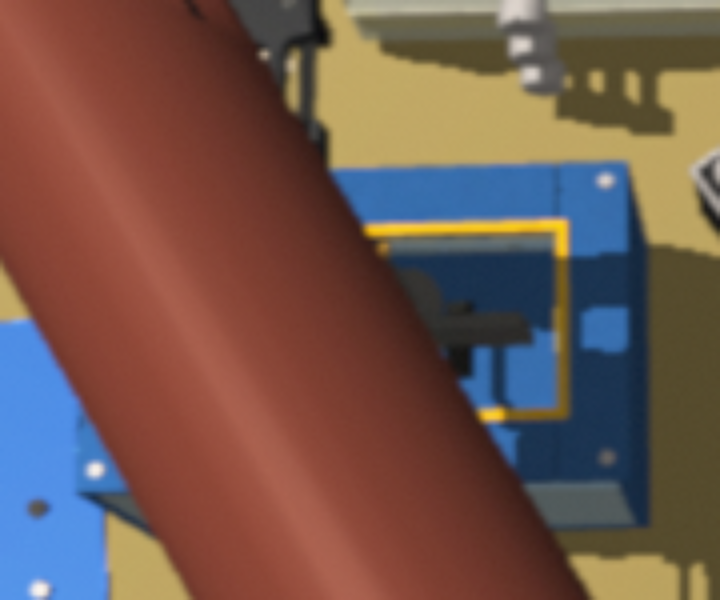

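The mirror sits above the hatch. The wrist view shows the hatch's yellow edges at columns ~290 and ~410, the plate at column 321, and the hook tip at (348,215).

```bash
python3 - <<'E'
from m import *
w7=load('w7.png')[1];w8=load('w8.png')[1];w9=load('w9.png')[1]
print('hatch far corners outer',onz(w9,(286,83),146).round(1),onz(w9,(415,83),146).round(1),'inner at row 180',onz(w9,(294.5,180),146).round(1),onz(w9,(405,180),146).round(1))
print('roof far',onz(w9,(246,41),146).round(1),onz(w9,(456,41),146).round(1))
print(tri([(w7,(360,48)),(w8,(358,95)),(w9,(348,215))]))
print(tri([(w7,(360,48)),(w8,(358,95)),(w9,(348,215)),(ct,TC(378,260)),(cs,SC(374,235))]))
print('proj pred tip z137',proj(w9,[579.5,205.5,137]))
E
```

```text
hatch far corners outer [523.7 323.1 146. ] [635.9 324.4 146. ] inner at row 180 [530.5 239.6 146. ] [633.3 240.8 146. ]
roof far [490.4 355.6 146. ] [667.9 357.7 146. ]
(array([581.57513845, 204.66443174, 135.26140944]), [np.float64(0.5494531665503728), np.float64(0.8002169954776592), np.float64(0.6017497384818119)])
(array([580.28339265, 205.05146631, 137.82385992]), [np.float64(1.0162772279206642), np.float64(1.5812442624288299), np.float64(1.6889512638196467), np.float64(2.5154024114804563), np.float64(1.3375983396838262)])
proj pred tip z137 [345.45541583 214.69477489]
```

Call:
drive_tool(rows=[[[1,0.2,0.04,-0.1,0,0,0],[1,0.3,0.03,-0.1,0,0,0],[1,0.3,0,0,0,0,0],[1,0.2,0,0,0,0,0],[1,0,0,0,0,0,0]]])

```text
time_s: 13.32
tcp_pos: [559.6, 205.0, 291.3]
eef_rot: [0.497, 0.501, -0.5, 0.502]
wrist_force: [1.1, -0.0, -3.4]
opening: 0.11
```

```bash
python3 - <<'E'
from m import *
print(arm.get_state()['wrist_force'])
plan([558.5,208,270],0.01,grip=1,step=20)
E
```

```text
[ 1.08577216 -0.03177555 -3.39875334]
t 13.32 from [559.6 205.  291.3] d [ -1.1   3.  -21.3] rv deg [-0.26  0.19  0.1 ] rows 2
[[1,0.35,-0.02,-0.05,-0.03,0.02,0.01],[1,0.35,-0.02,-0.05,-0.03,0.02,0.01]]
```

Call:
drive_tool(rows=[[[1,0.3,-0.03,-0.06,-0.05,0.03,0.01],[1,0.35,-0.02,-0.06,-0.03,0.02,0],[1,0.3,0,-0.03,0,0,0],[1,0.1,0,0,0,0,0]]])

```text
time_s: 13.65
tcp_pos: [557.8, 209.4, 256.4]
eef_rot: [0.497, 0.504, -0.497, 0.503]
wrist_force: [0.1, -0.2, -3.1]
opening: 0.115
```

```bash
python3 - <<'E'
from m import *
print(arm.get_state()['wrist_force'])
shot('wrist','w10.png')
plan([558.5,208,215],0.01,grip=1,step=15)
E
```

```text
[ 0.05550142 -0.23879742 -3.14539218]
t 13.7 from [557.7 209.3 256.2] d [  0.8  -1.3 -41.2] rv deg [ 0.15 -0.06  0.09] rows 3
[[1,0.46,0.01,0.02,0.01,0.0,0.01],[1,0.46,0.01,0.01,0.01,0.0,0.01],[1,0.46,0.01,0.01,0.01,0.0,0.01]]
```

View pics/w10.png

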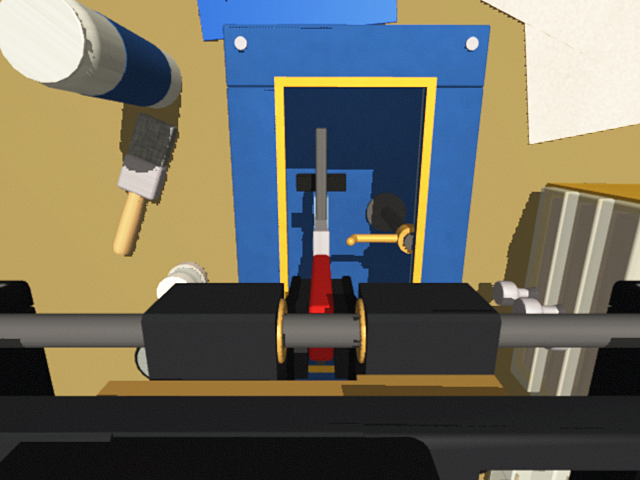

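The feet (columns 297–346) clear the hatch edge at ~286, and the hook tip at (351,241) clears the crossbar at ~329. Continuing down.

Call:
drive_tool(rows=[[[1,0.35,0.02,0.02,0,0,0],[1,0.4,0.02,0.02,0,0,0],[1,0.4,0.02,0.02,0,0,0],[1,0.3,0.02,0.01,0,0,0],[1,0.1,0,0,0,0,0]]])

```text
time_s: 14.12
tcp_pos: [560.6, 207.1, 205.6]
eef_rot: [0.497, 0.504, -0.497, 0.503]
wrist_force: [0.5, -0.1, -3.3]
opening: 0.112
```

```bash
python3 - <<'E'
from m import *
print(arm.get_state()['wrist_force'])
shot('wrist','w11.png');shot('scene','s11.png')
plan([558.5,208,205],0.01,grip=1,step=15)
s=cv2.imread('pics/s11.png');cv2.imwrite('pics/s11c.png',cv2.resize(s[200:400,300:500],None,fx=3,fy=3))
E
```

```text
[ 0.4709331  -0.07248045 -3.27416395]
t 14.22 from [560.6 207.3 206.5] d [-2.1  0.7 -1.5] rv deg [ 0.15 -0.09  0.01] rows 1
[[1,0.05,-0.07,-0.02,0.03,-0.02,0.0]]
```

View pics/w11.png

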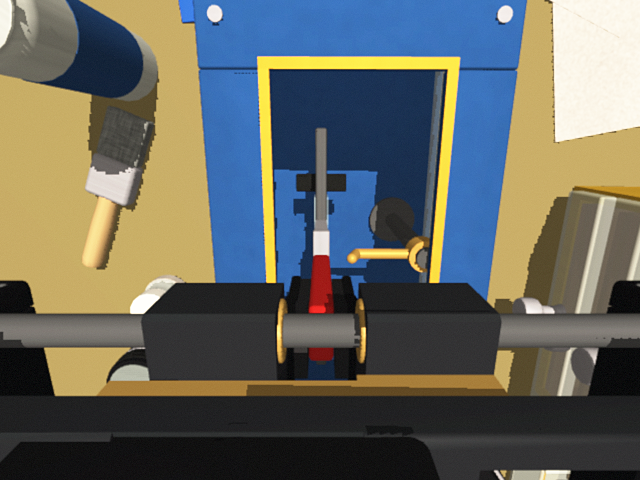

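View pics/s11c.png

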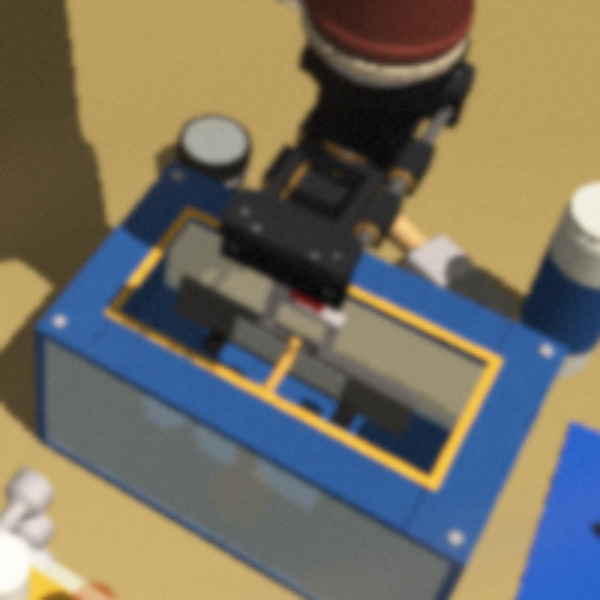

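The scene shows the arm tip (399,314) in front of the open window between the posts, and the wrist view shows the tip at (353,258). I check the tip height against the window with the closest views.

```bash
python3 - <<'E'
from m import *
w={i:load(f'w{i}.png')[1] for i in (7,8,9,10,11)}
uv={7:(360,48),8:(358,95),9:(348,215),10:(351,241),11:(353,258)}
print(tri([(w[i],uv[i]) for i in uv]))
print(tri([(w[9],uv[9]),(w[10],uv[10]),(w[11],uv[11])]), tri([(w[8],uv[8]),(w[11],uv[11]),(w[7],uv[7])]))
print(tri([(w[i],uv[i]) for i in uv]+[(cs,(300+296/3,200+342/3))]))
x=[560.6-.6,207.3-2.7,206.5-134]
print('window corners in scene: ',[proj(cs,[x[0],x[1]+a,x[2]+b]).round(1) for a,b in [(-18,40),(18,40),(18,76),(-18,76)]], 'tip px',(300+296/3,200+342/3))
s=cv2.imread('pics/s11.png');cv2.imwrite('pics/s11d.png',cv2.resize(s[270:345,355:455],None,fx=7,fy=7,interpolation=2))
c=cv2.imread('pics/w11.png');cv2.imwrite('pics/w11d.png',cv2.resize(c[200:300,290:450],None,fx=5,fy=5,interpolation=2))
E
```

```text
(array([581.44770274, 204.50969131, 136.41135369]), [np.float64(0.43884552824974865), np.float64(0.7486240410995643), np.float64(0.8440905086826233), np.float64(0.14483599831562557), np.float64(0.26438582930347937)])
(array([581.04470662, 206.27431376, 142.71937963]), [np.float64(0.5222909247686555), np.float64(0.30899293956785545), np.float64(0.21927509463997352)]) (array([581.24124681, 204.31809134, 137.09707099]), [np.float64(0.5850663819692162), np.float64(0.186695396841612), np.float64(0.4481712745979496)])
(array([581.13107739, 205.01906673, 138.40572974]), [np.float64(0.5214721746768626), np.float64(1.409470857554601), np.float64(0.904403430933237), np.float64(0.01850643085597709), np.float64(0.17276088054518005), np.float64(1.783883449647015)])
window corners in scene:  [array([392.8, 310. ]), array([408.6, 318.2]), array([411.3, 307.9]), array([395. , 299.5])] tip px (398.6666666666667, 314.0)
```

View pics/s11d.png

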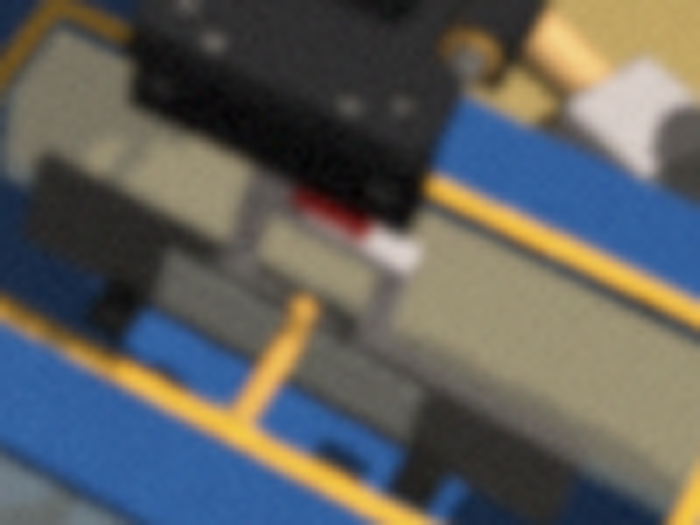

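View pics/w11d.png

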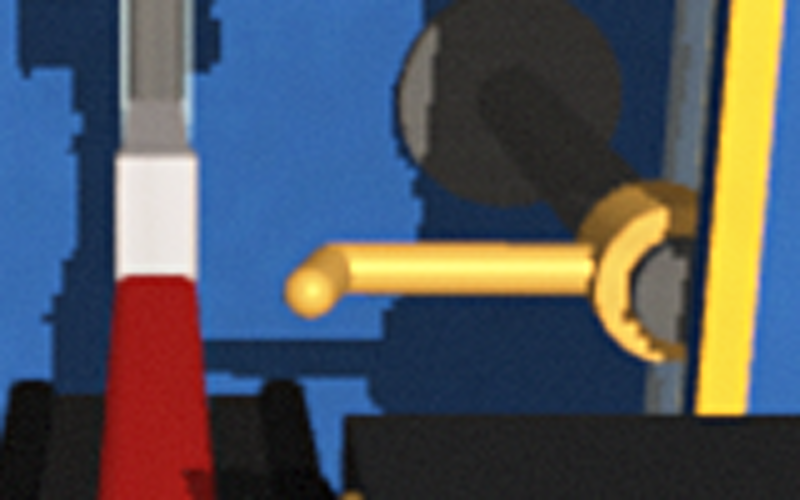

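Call:
drive_tool(rows=[[[1,0,0.15,0,0,0,0],[1,0,0.25,0,0,0,0],[1,0,0.25,0,0,0,0]]])

```text
time_s: 14.47
tcp_pos: [581.2, 208.2, 208.1]
eef_rot: [0.497, 0.503, -0.496, 0.503]
wrist_force: [0.2, 1.7, -3.2]
opening: 0.115
```

```bash
python3 - <<'E'
from m import *
print(arm.get_state()['wrist_force'])
plan([603,207.5,206],0.01,grip=1,step=7)
E
```

```text
[ 0.20224028  1.74556518 -3.20304929]
t 14.47 from [581.2 208.2 208.1] d [21.8 -0.7 -2.1] rv deg [ 0.21 -0.09 -0.1 ] rows 4
[[1,0.02,0.18,0.01,0.01,0.0,0.0],[1,0.02,0.18,0.01,0.01,0.0,0.0],[1,0.02,0.18,0.01,0.01,0.0,0.0],[1,0.02,0.18,0.01,0.01,0.0,0.0]]
```

Call:
drive_tool(rows=[[[1,0.04,0.18,0.01,0,0,0],[1,0.03,0.2,0.01,0,0,0],[1,0.02,0.15,0,0,0,0],[1,0,0,0,0,0,0]]])

```text
time_s: 14.8
tcp_pos: [602.1, 207.5, 206.0]
eef_rot: [0.499, 0.503, -0.495, 0.503]
wrist_force: [0.7, -0.7, -4.0]
opening: 0.111
```

```bash
python3 - <<'E'
from m import *
print(arm.get_state()['wrist_force'])
shot('wrist','w12.png');shot('scene','s12.png')
plan([603,207.5,200],0.01,grip=1,step=7)
s=cv2.imread('pics/s12.png');cv2.imwrite('pics/s12d.png',cv2.resize(s[270:345,355:455],None,fx=7,fy=7,interpolation=2))
c=cv2.imread('pics/w12.png');cv2.imwrite('pics/w12d.png',cv2.resize(c[180:300,240:400],None,fx=5,fy=5,interpolation=2))
E
```

```text
[ 0.66600369 -0.70645398 -4.04438832]
t 14.9 from [601.1 207.8 206.1] d [ 1.9 -0.3 -6.1] rv deg [ 0.13 -0.16 -0.21] rows 1
[[1,0.2,0.06,0.01,0.03,-0.03,-0.04]]
```

View pics/s12d.png

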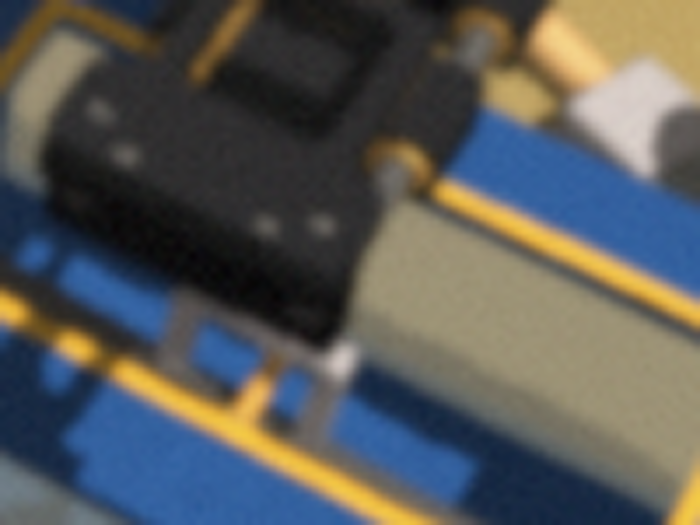

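View pics/w12d.png

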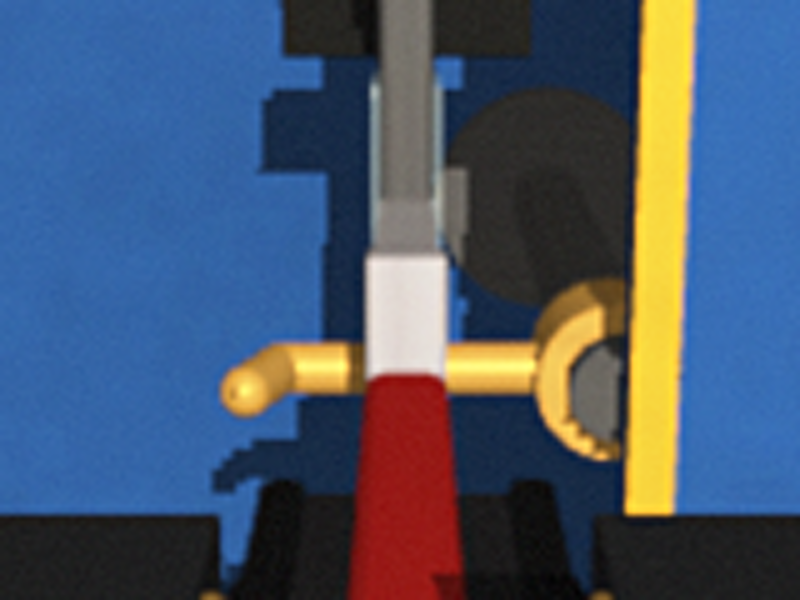

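The arm is threaded through the window and the crossbar sits midway between tip and collar, over the arm's length (wrist crop (245,390) to (535,365)). Lowering gently and watching the force.

Call:
drive_tool(rows=[[[1,0.12,0.02,0,0,0,0],[1,0.12,0.02,0,0,0,0],[1,0.1,0,0,0,0,0],[1,0.05,0,0,0,0,0]]])

```text
time_s: 15.23
tcp_pos: [601.7, 208.3, 193.7]
eef_rot: [0.498, 0.503, -0.495, 0.503]
wrist_force: [-0.8, 0.4, -3.5]
opening: 0.113
```

Call:
drive_tool(rows=[[[1,0.07,0,0,0,0,0],[1,0.05,0,0,0,0,0]]])

```text
time_s: 15.4
tcp_pos: [601.3, 208.2, 189.4]
eef_rot: [0.498, 0.503, -0.495, 0.504]
wrist_force: [-0.8, -0.3, -3.0]
opening: 0.112
```

```bash
python3 - <<'E'
from m import *
print(arm.get_state()['wrist_force'])
plan([603,207.5,190],0.01,grip=1,step=7)
E
```

```text
[-0.81463098 -0.2721441  -2.95168417]
t 15.4 from [601.3 208.2 189.4] d [ 1.7 -0.7  0.6] rv deg [ 0.19 -0.14 -0.19] rows 1
[[1,-0.02,0.06,0.03,0.04,-0.03,-0.04]]
```

Eye at about 131.4; no contact yet.

Call:
drive_tool(rows=[[[1,0.05,0,0,0,0,0],[1,0.03,0,0,0,0,0]]])

```text
time_s: 15.57
tcp_pos: [601.5, 208.5, 187.9]
eef_rot: [0.498, 0.503, -0.495, 0.504]
wrist_force: [-2.2, -1.8, 7.2]
opening: 0.113
```

Call:
drive_tool(rows=[[[1,0.04,0,0,0,0,0],[1,0.03,0,0,0,0,0]]])

```text
time_s: 15.73
tcp_pos: [601.5, 208.6, 188.1]
eef_rot: [0.499, 0.502, -0.495, 0.504]
wrist_force: [-3.6, -1.1, 2.6]
opening: 0.111
```

Call:
drive_tool(rows=[[[1,0.04,0,0,0,0,0],[1,0.03,0,0,0,0,0]]])

```text
time_s: 15.9
tcp_pos: [601.5, 208.6, 188.0]
eef_rot: [0.499, 0.502, -0.494, 0.505]
wrist_force: [-3.2, -1.9, 5.3]
opening: 0.114
```

Contact at an eye height of about 130, so the arm top is within its range. The hook carries the weight, since the force sign turned. I check before letting go.

Call:
drive_tool(rows=[[[1,0,0,0,0,0,0],[1,0,0,0,0,0,0]]])

```text
time_s: 16.07
tcp_pos: [601.6, 208.7, 188.4]
eef_rot: [0.499, 0.502, -0.494, 0.505]
wrist_force: [0.5, 0.3, -3.1]
opening: 0.112
```

```bash
python3 - <<'E'
from m import *
st=arm.get_state();print(st['wrist_force'],st['wrist_torque'],R.from_quat(st['eef_rot']).as_matrix().round(3))
shot('wrist','w13.png');shot('scene','s13.png')
s=cv2.imread('pics/s13.png');cv2.imwrite('pics/s13d.png',cv2.resize(s[270:345,355:455],None,fx=7,fy=7,interpolation=2))
c=cv2.imread('pics/w13.png');cv2.imwrite('pics/w13d.png',cv2.resize(c[180:300,240:400],None,fx=5,fy=5,interpolation=2))
E
```

```text
[ 0.4700289   0.2767325  -3.10255321] [ 0.05475991 -0.13709795 -0.05314394] [[ 0.008  1.     0.013]
 [ 0.002  0.013 -1.   ]
 [-1.     0.008 -0.002]]
```

View pics/s13d.png

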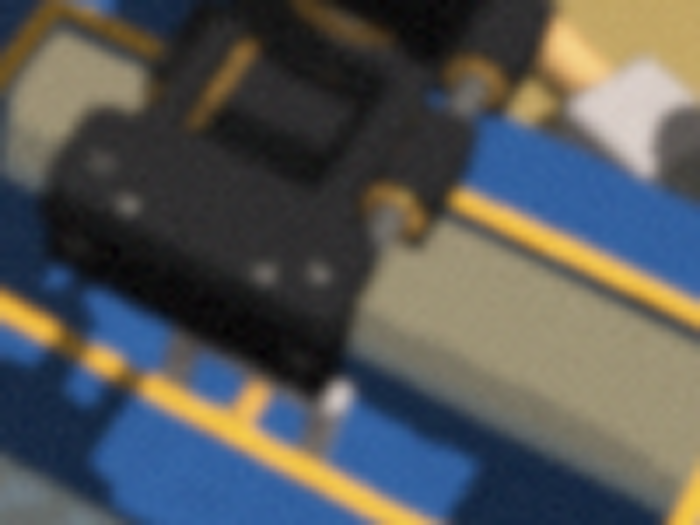

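View pics/w13d.png

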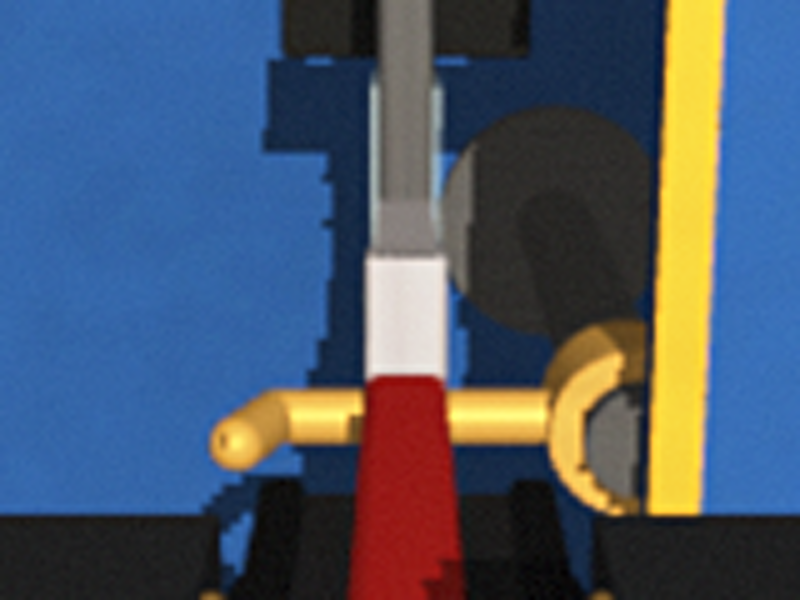

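Call:
drive_tool(rows=[[[1,0.025,0,0,0,0,0],[1,0.025,0,0,0,0,0],[1,0.025,0,0,0,0,0]]])

```text
time_s: 16.42
tcp_pos: [601.9, 209.0, 187.9]
eef_rot: [0.5, 0.501, -0.494, 0.505]
wrist_force: [-4.0, -2.2, 6.2]
opening: 0.114
```

Call:
drive_tool(rows=[[[1,0.012,-0.02,0.02,0,0,0],[1,0.015,-0.02,0.02,0,0,0]]])

```text
time_s: 16.58
tcp_pos: [601.3, 208.4, 188.2]
eef_rot: [0.5, 0.501, -0.493, 0.505]
wrist_force: [-0.2, 0.7, 1.2]
opening: 0.113
```

Call:
drive_tool(rows=[[[0.7,0.015,0,0,0,0,0],[0.65,0.01,0,0,0,0,0]]])

```text
time_s: 16.75
tcp_pos: [601.6, 208.6, 187.5]
eef_rot: [0.501, 0.501, -0.493, 0.505]
wrist_force: [0.1, -0.2, 0.0]
opening: 0.153
```

```bash
python3 - <<'E'
from m import *
st=arm.get_state();print(st['wrist_force'],st['opening'],st['tcp_pos'],R.from_quat(st['eef_rot']).as_matrix().round(3))
shot('wrist','w14.png')
E
```

```text
[ 0.13877349 -0.18584218  0.04047064] 0.15315078278366845 [601.6496404  208.57220344 187.45356898] [[ 0.012  1.     0.013]
 [ 0.004  0.013 -1.   ]
 [-1.     0.012 -0.003]]
```

View pics/w14.png

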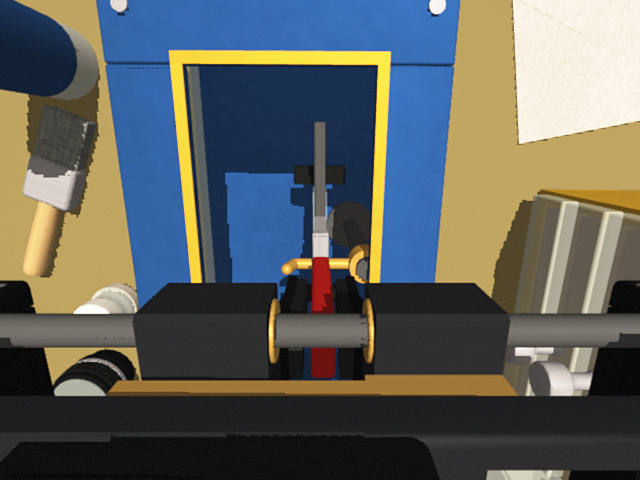

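Released. The mirror hangs on the arm (tip at (288,267), crossbar over it), slightly settled. Opening a bit more, then withdrawing straight up.

Call:
drive_tool(rows=[[[0.5,0,-0.01,0,0,0,0],[0.4,0,-0.01,0,0,0,0],[0.3,0,-0.01,0,0,0,0],[0.2,0,0,0,0,0,0],[0.2,0,0,0,0,0,0]]])

```text
time_s: 17.22
tcp_pos: [600.6, 208.2, 186.6]
eef_rot: [0.5, 0.501, -0.493, 0.505]
wrist_force: [-0.0, 0.6, 0.1]
opening: 0.376
```

```bash
python3 - <<'E'
from m import *
st=arm.get_state();print(st['wrist_force'],st['opening'],st['tcp_pos'],R.from_quat(st['eef_rot']).as_matrix().round(3))
shot('wrist','w15.png')
c=cv2.imread('pics/w15.png');cv2.imwrite('pics/w15d.png',cv2.resize(c[100:400,220:420],None,fx=2.5,fy=2))
E
```

```text
[-0.03896134  0.60953475  0.1296071 ] 0.3761186219114295 [600.57968518 208.19425961 186.5825338 ] [[ 0.011  1.     0.013]
 [ 0.003  0.013 -1.   ]
 [-1.     0.011 -0.003]]
```

View pics/w15d.png

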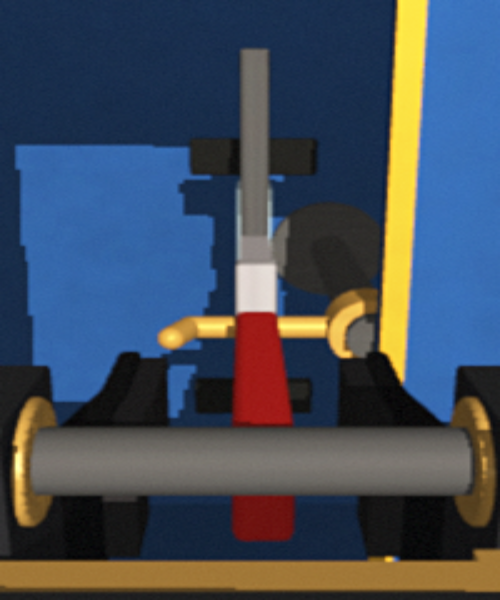

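Hanging steady between the open fingers. Withdrawing up.

Call:
drive_tool(rows=[[[0.2,-0.2,0,0,0,0,0],[0.2,-0.4,0,0,0,0,0],[0.2,-0.5,0,0,0,0,0],[0.2,-0.6,0,0,0,0,0],[0.2,-0.6,0,0,0,0,0]]])

```text
time_s: 17.68
tcp_pos: [598.0, 207.0, 257.0]
eef_rot: [0.498, 0.502, -0.495, 0.504]
wrist_force: [0.5, -0.3, 0.7]
opening: 0.395
```

Call:
drive_tool(rows=[[[0.2,-0.8,0,0,0,0,0],[0.2,-0.8,0,0,0,0,0],[0.2,-0.8,0,-0.3,0,0,0],[0.2,-0.3,0,-0.3,0,0,0],[0.2,0,0,0,0,0,0]]])

```text
time_s: 18.1
tcp_pos: [597.6, 225.6, 352.5]
eef_rot: [0.502, 0.501, -0.492, 0.505]
wrist_force: [0.4, 0.1, 0.8]
opening: 0.396
```

```bash
python3 - <<'E'
from m import *
st=arm.get_state();print(st['wrist_force'],st['opening'],st['tcp_pos'])
shot('wrist','w16.png');shot('scene','s16.png')
s=cv2.imread('pics/s16.png');cv2.imwrite('pics/s16c.png',cv2.resize(s[200:400,290:490],None,fx=3,fy=3))
E
```

```text
[0.39601549 0.06998349 0.75697337] 0.3959470102186029 [597.61799646 225.55417441 352.52785522]
```

View pics/w16.png

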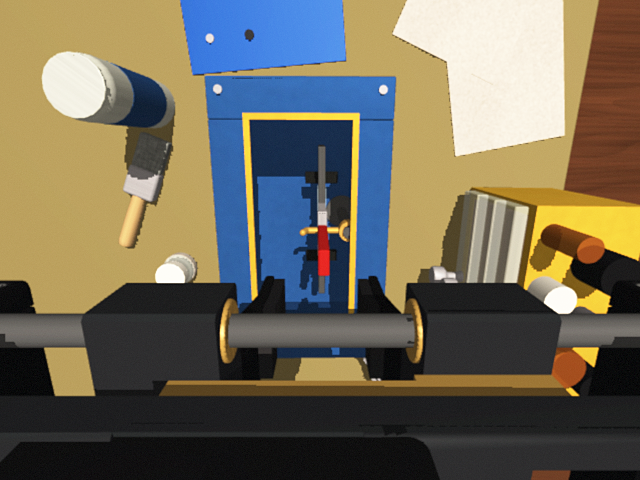

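View pics/s16c.png

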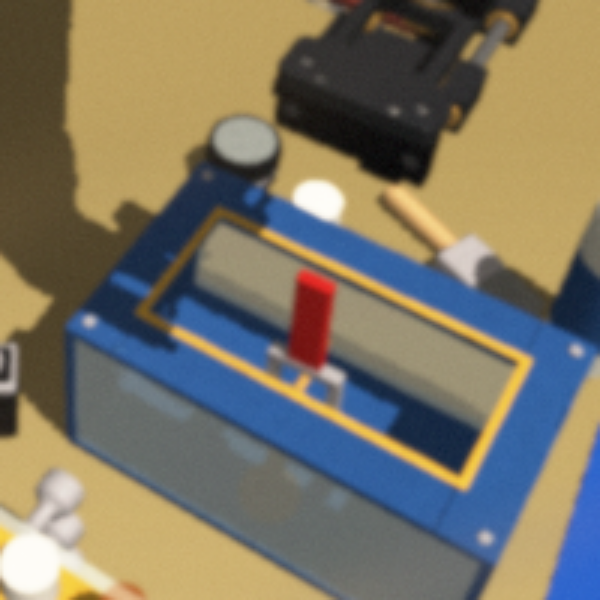

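The mirror hangs upright on the hook (stem top at scene px (395,293), crossbar on the arm in the wrist view at (322,230)), clear of the cabinet's sides, and the gripper is free above it. A final check that it is still, then I hand in.

Call:
drive_tool(rows=[[[0.2,0,0,0,0,0,0],[0.2,0,0,0,0,0,0],[0.2,0,0,0,0,0,0],[0.2,0,0,0,0,0,0]]])

```text
time_s: 18.53
tcp_pos: [597.2, 221.0, 346.8]
eef_rot: [0.5, 0.501, -0.496, 0.504]
wrist_force: [-0.2, 0.2, 0.9]
opening: 0.395
```

```bash
python3 - <<'E'
from m import *
c,_=shot('scene','s17.png');a=load('s16.png')[0]['pixels'];d=np.abs(c['pixels'].astype(int)-a.astype(int)).sum(2)
print('changed px at mirror',(d[280:340,370:420]>60).sum())
o=load('scene0.png')[0]['pixels'];e=np.abs(c['pixels'].astype(int)-o.astype(int)).sum(2)
for n,(x0,y0,x1,y1) in dict(camera=(228,308,300,348),lens_long=(148,225,186,270),spray=(478,260,520,320),brush=(415,258,460,296),driver=(262,190,296,218),jar=(386,258,408,276),lens_s=(356,236,386,262)).items(): print(n,(e[y0:y1,x0:x1]>90).mean().round(3))
print(order.job_done())
E
```

```text
changed px at mirror 0
camera 0.02
lens_long 0.0
spray 0.0
brush 0.045
driver 0.444
jar 0.0
lens_s 0.196
the job is handed in; nothing more can be done
None
```

```bash
python3 - <<'E'
import cv2,numpy as np
a=cv2.imread('pics/scene0.png')[130:290,190:400];b=cv2.imread('pics/s17.png')[130:290,190:400]
cv2.imwrite('pics/cmp.png',cv2.resize(np.vstack([a,b]),None,fx=1.8,fy=1.8))
E
```

```text
(no output)
```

View pics/cmp.png

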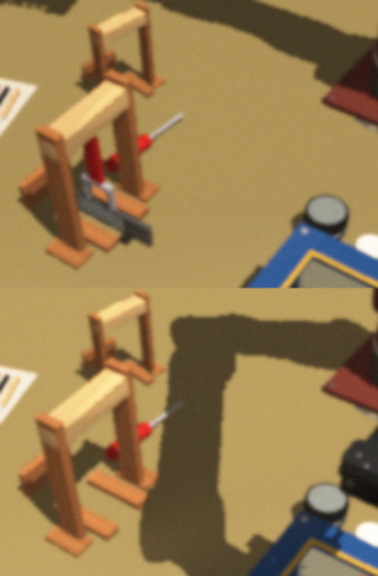

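The test mirror is hanging by its crossbar on the brass hook, and the job is handed in. I drew it endways out of the big rack by its plate and let it stand free on the bench. Then I took it by the red stem, lowered it through the hatch and threaded the hook arm through its window.

- **Hook height:** feeling downward, the crossbar met the arm at about 130 mm above the bench, inside the stated range. The highest contact force I read was about 7 N. The force showed the hook carrying the weight before I opened the gripper.
- **Weight transfer:** after the first contact the tool drifted up 0.4 mm and took the weight again, so I pressed lightly once more before letting go.
- **Last checks:** the mirror hung upright and still between the last two pictures, and the gripper was free about 200 mm above the cabinet roof. The cabinet was not touched, as far as the forces and pictures show. The clock stood at about 18.6 s of the 64 s allowed.
- **A check that looked wrong:** the picture comparison flagged changes at the screwdriver (0.44 of the area) and the short lens (0.20). Looking at the before and after pictures, both stand where they were and the differences look like the arm's shadow. The other things showed little or no change.

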